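# Drive a brass insert home in a terminal plate with a staking jig and mallet

### The arm

A 6-joint arm with a two-finger parallel gripper is mounted at the origin on a cart in front of the work surface, level with it; the furniture and walls round the work are solid. World frame = base frame: x ahead of the robot, y to its left, z up, the work surface at z = 0. Lengths are in m, angles in rad, forces in N, time in s.
With the tool pointing down it reaches from about 0.325 to 0.775 m from the base axis. Payload 5.5 kg.
Tool frame: the origin (TCP) lies on the centre line of the jaws, within the pads' length; the fingertips stand 14 mm ahead of it and the grasp point (between the pads) lies 5 mm behind it; z points along the fingers, y is the direction in which the jaws open and shut (so a half turn about z gives the same grasp; the last joint's range is limited). The gripper opens to 88 mm and grips with 3 to 60 N. Pads are 20 mm wide; open, the fingers measure 115 mm over their backs; the gripper's body (75 mm by 178 mm) begins 61 mm behind the grasp point.
Start: joints at [1.2, 0.091, 1.231, -0, 1.82, -0.057], TCP at [0.185, 0.571, 0.237] pointing down, gripper open.
Joint ranges: [-2.87, 2.87], [-0.86, 2.18], [0.17, 2.46], [-1.51, 4.65], [0.06, 2.69], [-2.65, 2.65]. Speed limits (rad/s): [2.57, 2.57, 3.01, 3.14, 3.14, 3.14].

### API

Orientations are given as a 3x3 rotation matrix whose columns are the frame's x, y, z axes.
In Python, from station import monitor, vision, order gives the robot as it stands.
- The arm moves only by the shell command python3 -m jog 'ROWS' [FORCE]. ROWS is JSON, a list of rows, each an object of numbers: "fingers": the closure in counts, from 0 (fully open) to 255 (shut); "dx", "dy", "dz": the shift along the tool's x, y, z in m; "spin": the turn about the tool's z in degrees. A call has 1 to 10 rows; each row shifts and turns the commanded pose from where the row before left it, along the tool's axes as they then stand; what a row does not reach is not made up. A row lasts 1/10 s, in which the tool goes at most 50 mm and 8.59 degrees, less where a joint would pass 70% of its speed; a pose out of reach is approached as far as the arm can. A call with a gripper value outside its range is refused whole. The fingers move at their own pace and stop on an object; FORCE is the grip in N (left out, the last holds). Time passes only in rows, so rows that do not move let the fingers close. It gives the time, the measured TCP pose, the force and the opening at its end, in the units of the state.
- monitor.sense(): the state, without advancing time (a new reading comes with each control period).
- vision.snapshot(name): name is "scene" or "side" or "wrist"; returns the picture (420x560x3 uint8, red, green, blue); there is no depth.
- vision.camera_info(name): a dict with "fx", "fy", "cx", "cy" (pixels), "T" (4x4, takes a point from camera to world coordinates). Camera axes: x right, y down, z forward; pixel columns grow to the right and rows downward; lengths in m; the calibration is good to about 2 mm. The wrist camera is an equidistant fisheye: a pixel r from the principal point sees the ray r / f radians off the axis. A picture is of the moment at which its call begins: read the wrist's pose just before it. camera_info takes no time and is no camera call; for the wrist camera it gives the pose at the moment of the call.
- order.hand_in(): hands the job in, once; it reports no verdict.
The state is a dict: "t": time; "joint_positions": joint angles; "qd": joint speeds; "joint_efforts": joint torques, N m; "position": TCP position; "ee_rot": TCP orientation; "force": force on the tool from outside, world axes, zero at the start; "wrist_torque": the same for the moment, N m; "opening": finger opening in m.
Only numpy, scipy, OpenCV 4.12 (cv2) and the standard library are available. Lean on these libraries where they do the work, as an engineer would, in place of code of your own. Each camera call takes 0.05 s, during which the arm holds its last target.

### The job

Lay the brown terminal plate in the nest of the blue staking jig, insert end in first under the punch, with its brass insert still standing proud, and let go of it. Then take the mallet and strike the sprung punch cap with brisk but light blows until the insert's flange is fully down on the plate. Finally stand the mallet upright on its rubber pad again, leaving the plate seated in the nest, the punch sprung back up and the other things on the bench where they are.

Things in the scene. Friction and masses are not known exactly. Their poses are not given: they have to be found in the camera images.
- jig: blue staking jig, fixed: base 178 x 124 x 16 mm, C-frame with a 40 x 70 mm column at the back (+x) and a 48 mm wide arm (84 to 118 mm above the bench) that overhangs the nest; its round front ends 23 mm in front of the punch axis. Origin on the underside of the base, right below the punch axis; z up, -x is the open loading side
- nest (a point): centre of the nest floor, 32 mm above the bench, 12 mm in front (-x) of the punch axis; axes as the jig. A seated plate has its origin here, x axes alike. The pocket has 1 mm play all round: 7.5 mm high walls with sloped lead-in behind and beside the plate's rear 42 mm, a 4 mm front lip. In front of the side walls only a 44 mm wide tongue carries the plate: fingers can pass beside it
- punch_cap (a point): centre of the top of the punch's steel cap (36 mm across), the face to strike; 164 mm above the bench when up. The vertical punch's flat tip (15 mm across) hangs 82 mm below this point, so 50 mm above the nest floor when up
- punch (a joint): downward travel of the sprung punch in m: 0 up, about 0.026 when the insert is home in a seated plate, stop at 0.031. Its spring pushes back with about 6 N when up and 10 N when down
- plate: brown phenolic terminal plate, 80 (x) x 56 (y) x 18 mm, 0.16 kg, lying flat. Origin at the centre of its underside, z up. The brass insert (flange 21 mm across, 6 mm thick) stands on its centre line 12 mm from the centre towards +x; the -x half is bare, with two small holes near the -x end
- insert (a joint): how far the brass insert has been driven down into the plate, in m: at 0 the underside of its flange is 10 mm clear of the plate's top face, at 0.010 it is down on the plate (home, flange top 24 mm above the plate's underside). A press fit: it needs about 9 N to move and stays where it is
- mallet: mallet: dark rubber-coated body 44 x 42 x 44 mm with flat sides at y = +-21 mm, 19 to 63 mm above its origin, and two round white nylon faces 41 mm across; the head is 82 mm tall and stands on its lower face; the wooden handle (25 mm thick) points level along -x, 41 mm up, to 136 mm from the centre. Origin at the centre of the lower face, z up. 0.42 kg
- pad: black rubber pad for the mallet, 110 x 100 x 6 mm, fixed to the bench. Origin at the centre of its underside; its top is 6 mm above the bench
- coil_copper_4: bystander: copper coil, about 86 x 121 x 80 mm, behind the work
- cutters: bystander: side cutters with red handles, 55 x 152 x 13 mm
- spool: bystander: wire spool with white flanges, 80 mm across, 72 mm tall
Things that resemble listed ones, but are neither listed nor needed, are in the scene too. Of the things that look like the pad, the larger one is meant.

How it is judged:
By the outcome, as a careful person would: the job done as asked, in the order asked, and still so for the second after the job is handed in, with the robot touching nothing.
It also fails if it takes over 72 s, if anything falls off the work surface, if the arm or the gripper's body presses on something with over 40 N, if the wrist force passes 120 N, or if a joint passes its speed limit or range.

## Working session

There is one attempt and no reset: what is moved stays moved. The work goes in short steps, Python scripts to look and compute and a shell command to move; the robot and the scene stay as the last step left them, time stands still between calls to the robot, and variables do not carry over. Pictures are saved under pics/ and viewed, and the job is handed in when it is done.

```bash
ls; mkdir -p pics
python3 - <<'E'
from station import monitor, vision
import cv2,numpy as np
s=monitor.sense();print({k:np.round(v,3).tolist() for k,v in s.items()})
for n in("scene","side","wrist"):
    c=vision.camera_info(n);print(n,c["fx"],c["fy"],c["cx"],c["cy"],np.round(c["T"],4).tolist())
    cv2.imwrite(f"pics/{n}0.png",vision.snapshot(n)[:,:,::-1])
E
```

```text
pics
{'t': 0.0, 'joint_positions': [1.2, 0.092, 1.232, -0.0, 1.82, -0.057], 'qd': [0.002, 0.001, 0.0, -0.001, 0.002, -0.0], 'joint_efforts': [-0.001, -44.645, -40.645, 0.07, 0.029, -0.0], 'position': [0.185, 0.57, 0.236], 'ee_rot': [[-0.951, 0.309, -0.001], [0.309, 0.951, -0.002], [0.0, -0.002, -1.0]], 'force': [0.057, -0.156, -0.63], 'wrist_torque': [-0.002, -0.029, 0.039], 'opening': 0.088}
scene 504.11545280528327 504.11545280528327 287.46743915418125 208.68174535081758 [[0.6808, -0.4224, 0.5984, -0.3188], [-0.7321, -0.4172, 0.5385, -0.6621], [0.0222, -0.8047, -0.5933, 0.9607], [0.0, 0.0, 0.0, 1.0]]
side 384.41913751508105 384.41913751508105 274.90956470509684 219.43271201759936 [[0.9987, 0.0382, -0.0331, 0.5773], [0.0498, -0.6289, 0.7759, -0.8743], [0.0089, -0.7766, -0.63, 0.8728], [0.0, 0.0, 0.0, 1.0]]
wrist 325.19226210127806 325.19226210127806 278.5860297471404 208.23945063827327 [[0.31, 0.911, 0.2722, 0.1107], [0.9507, -0.2965, -0.0903, 0.5958], [-0.0016, 0.2868, -0.958, 0.384], [0.0, 0.0, 0.0, 1.0]]
```

View pics/scene0.png

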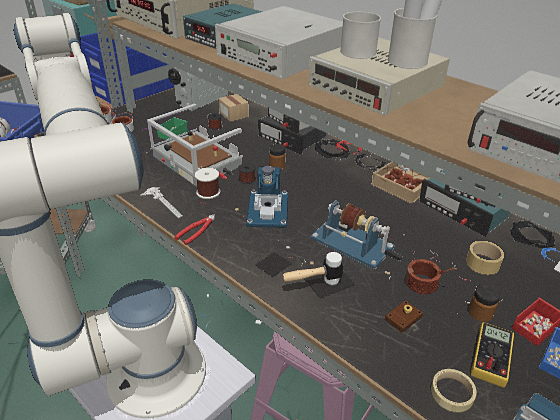

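View pics/side0.png

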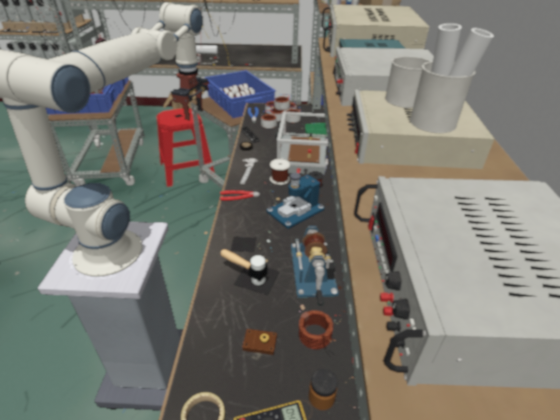

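View pics/wrist0.png

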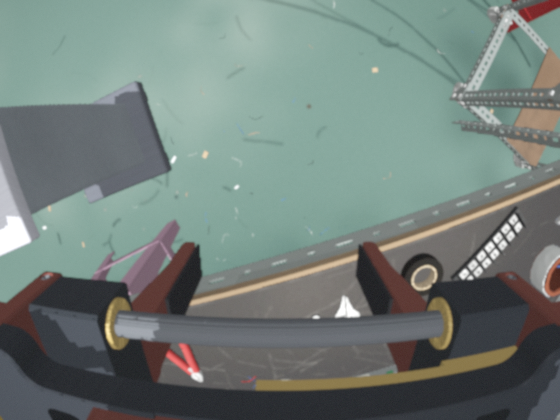

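Scene: jig at about (268,205), mallet head at (333,268) standing on the larger pad, a small decoy pad at (273,263), the plate at (405,315) and the cutters at (195,230). Next I'll enlarge these.

Run:
```python
import cv2,numpy as np
a=cv2.imread("pics/scene0.png");b=cv2.imread("pics/side0.png")
def c(im,x,y,w,h,n,k):
    cv2.imwrite(n,cv2.resize(im[y:y+h,x:x+w],None,fx=k,fy=k,interpolation=cv2.INTER_CUBIC))
c(a,235,155,100,75,"pics/s_jig.png",8)
c(a,250,235,110,75,"pics/s_mal.png",7)
c(a,375,290,80,50,"pics/s_pl.png",8)
c(b,255,165,80,60,"pics/d_jig.png",8)
c(b,210,230,80,65,"pics/d_mal.png",8)
c(b,230,315,60,45,"pics/d_pl.png",8)
```

```text
(no output)
```

View pics/s_jig.png

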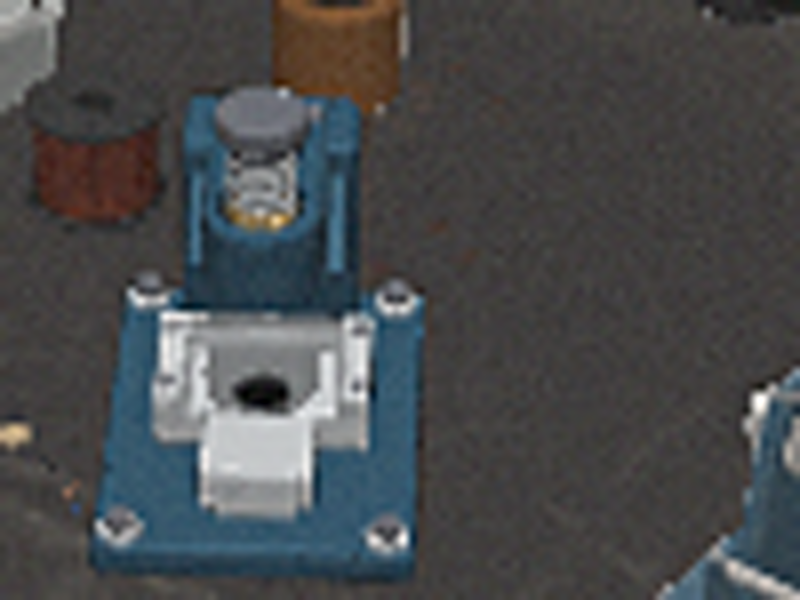

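View pics/s_mal.png

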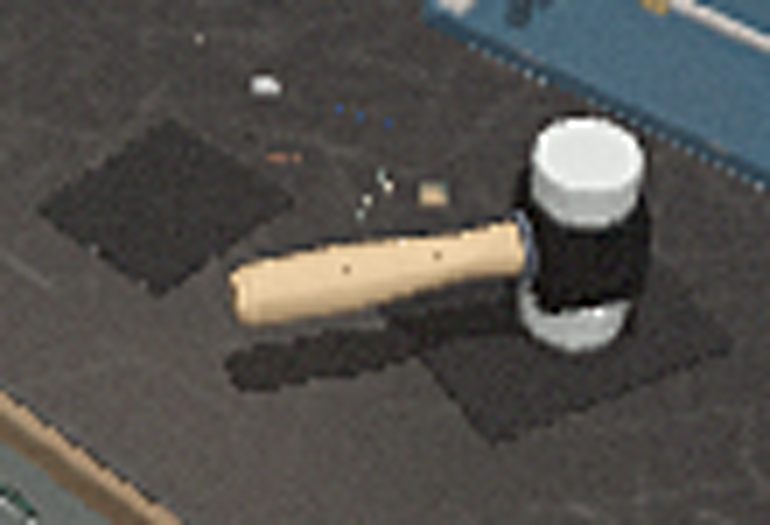

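View pics/s_pl.png

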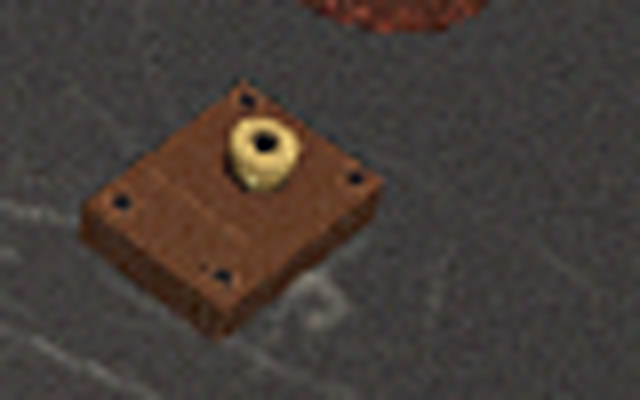

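View pics/d_jig.png

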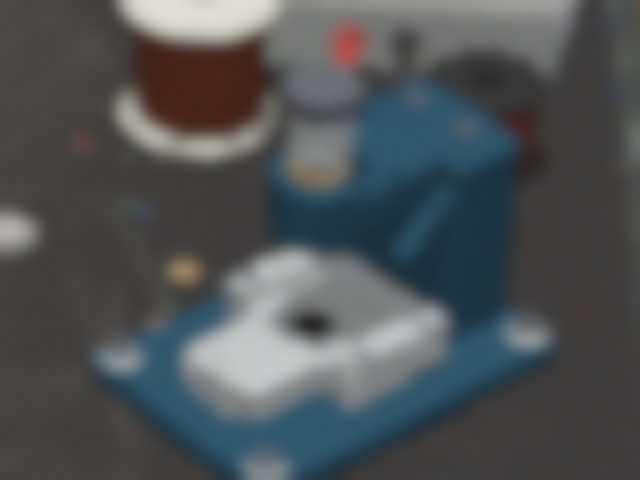

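View pics/d_mal.png

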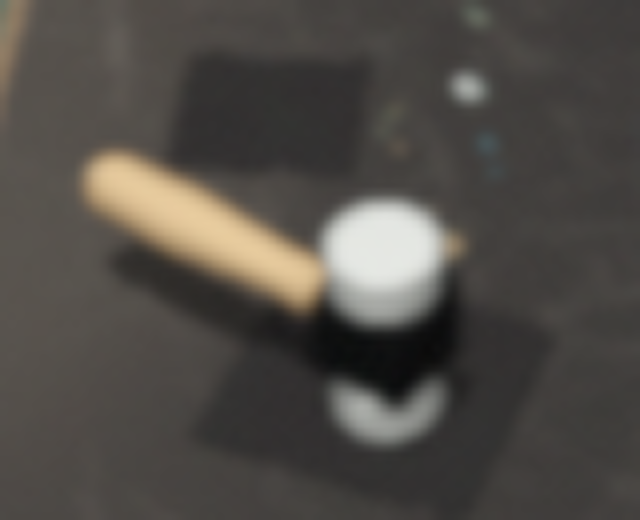

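View pics/d_pl.png

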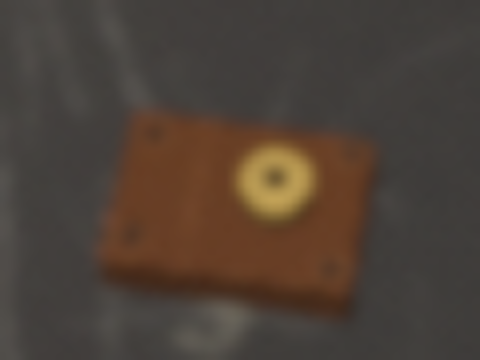

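```bash
cat > h.py <<'E'
import numpy as np
from station import vision
def cam(n):
    c=vision.camera_info(n);return c
def ray(c,u,v,fish=False):
    d=np.array([(u-c["cx"])/c["fx"],(v-c["cy"])/c["fy"],1.])
    if fish:
        r=np.hypot(d[0],d[1]);d=np.array([d[0]/r*np.sin(r),d[1]/r*np.sin(r),np.cos(r)])
    T=np.array(c["T"]);d=T[:3,:3]@d;return T[:3,3],d/np.linalg.norm(d)
def tri(rays):
    A=np.zeros((3,3));b=np.zeros(3)
    for o,d in rays:
        P=np.eye(3)-np.outer(d,d);A+=P;b+=P@o
    x=np.linalg.solve(A,b)
    return x,[np.linalg.norm((np.eye(3)-np.outer(d,d))@(x-o))*1000 for o,d in rays]
def onz(c,u,v,z,fish=False):
    o,d=ray(c,u,v,fish);return o+d*(z-o[2])/d[2]
E
cat > m1.py <<'E'
from h import *
S=cam("scene");D=cam("side")
def p(x0,y0,k,q):return x0+(q[0]+.5)/k-.5,y0+(q[1]+.5)/k-.5
J=(235,155,8);M=(250,235,7);P=(375,290,8);dJ=(255,165,8);dM=(210,230,8);dP=(230,315,8)
for n,a,qa,b,qb in [("cap",J,(262,110),dJ,(325,85)),("scrFL",J,(119,523),dJ,(120,357)),("scrFR",J,(388,533),dJ,(265,468)),("scrBR",J,(396,296),dJ,(530,332)),
("hole",J,(262,392),dJ,(312,323)),
("plBL",P,(240,85),dP,(135,112)),("plBR",P,(382,182),dP,(375,142)),("plFR",P,(222,310),dP,(350,300)),("plFL",P,(82,208),dP,(105,268)),("ins",P,(265,142),dP,(275,177)),
("BL2",P,(240,85),dP,(375,142)),
("maltop",M,(588,155),dM,(383,245)),("handle end",M,(240,298),dM,(95,180)),
("padR",M,(730,350),dM,(455,515)),("padB",M,(493,442),dM,(195,437))]:
    x,e=tri([ray(S,*p(*a,qa)),ray(D,*p(*b,qb))]);print(n,np.round(x,4),np.round(e,1))
for q in [(240,85),(382,182),(222,310),(82,208)]:print("S z18",np.round(onz(S,*p(*P,q),.018),4))
for q in [(135,112),(375,142),(350,300),(105,268)]:print("D z18",np.round(onz(D,*p(*dP,q),.018),4))
for q in [(730,350),(493,442),(385,305),(680,265)]:print("S pad z6",np.round(onz(S,*p(*M,q),.006),4))
for q in [(555,335),(455,515),(195,437),(265,325)]:print("D pad z6",np.round(onz(D,*p(*dM,q),.006),4))
E
python3 m1.py
```

```text
cap [0.5972 0.2483 0.1594] [0.7 0.7]
scrFL [0.5098 0.2386 0.0162] [0.1 0.1]
scrFR [0.5778 0.1617 0.0166] [0.8 0.8]
scrBR [0.698  0.2704 0.0148] [0.6 0.6]
hole [0.5964 0.2482 0.0306] [1.7 1.7]
plBL [ 0.4891 -0.318   0.0842] [5.2 5.2]
plBR [ 0.5533 -0.3233  0.0343] [23.3 23.3]
plFR [ 0.5504 -0.2946 -0.0707] [6.5 6.5]
plFL [ 0.4783 -0.2954 -0.0023] [23.6 23.6]
ins [ 0.5286 -0.3088  0.0299] [0.8 0.8]
BL2 [ 0.5591 -0.2833  0.0136] [1.1 1.1]
maltop [ 0.4949 -0.0952  0.0858] [1.1 1.1]
handle end [ 0.3777 -0.0291  0.0485] [0.6 0.6]
padR [ 0.5237 -0.1492  0.0027] [2.1 2.1]
padB [ 0.4248 -0.1146  0.0005] [1.1 1.1]
S z18 [ 0.5542 -0.2862  0.018 ]
S z18 [ 0.55   -0.3404  0.018 ]
S z18 [ 0.4716 -0.3322  0.018 ]
S z18 [ 0.4759 -0.279   0.018 ]
D z18 [ 0.4807 -0.278   0.018 ]
D z18 [ 0.5595 -0.285   0.018 ]
D z18 [ 0.5544 -0.3424  0.018 ]
D z18 [ 0.4775 -0.3355  0.018 ]
S pad z6 [ 0.5192 -0.1532  0.006 ]
S pad z6 [ 0.4197 -0.1189  0.006 ]
S pad z6 [ 0.4458 -0.0429  0.006 ]
S pad z6 [ 0.543 -0.111  0.006]
D pad z6 [ 0.5567 -0.0589  0.006 ]
D pad z6 [ 0.5244 -0.1493  0.006 ]
D pad z6 [ 0.4259 -0.1179  0.006 ]
D pad z6 [ 0.4452 -0.0602  0.006 ]
```

```bash
cat > m2.py <<'E'
from h import *
S=cam("scene");D=cam("side")
for n,a,b in [("frame front-top",(189,153),(280,136)),("frame near-right top?",(241,129),(327,135)),("spool top",(207,175),(280,166)),("machine top",(353,212),(317,240)),("shelf",(480,142),(345,300))]:
    x,e=tri([ray(S,*a),ray(D,*b)]);print(n,np.round(x,3),np.round(e,1))
E
python3 m2.py
python3 - <<'E'
import cv2
a=cv2.imread("pics/side0.png");cv2.imwrite("pics/d_grip.png",cv2.resize(a[30:130,140:340],None,fx=4,fy=4))
a=cv2.imread("pics/scene0.png");cv2.imwrite("pics/s_l.png",cv2.resize(a[80:260,130:400],None,fx=2.9,fy=2.9))
E
```

```text
frame front-top [0.529 0.545 0.137] [17.2 17.2]
frame near-right top? [0.714 0.492 0.175] [16. 16.]
spool top [0.538 0.468 0.062] [0.2 0.2]
machine top [ 0.665 -0.026  0.107] [3.9 3.9]
shelf [ 0.69  -0.371  0.381] [75.4 75.4]
```

View pics/d_grip.png

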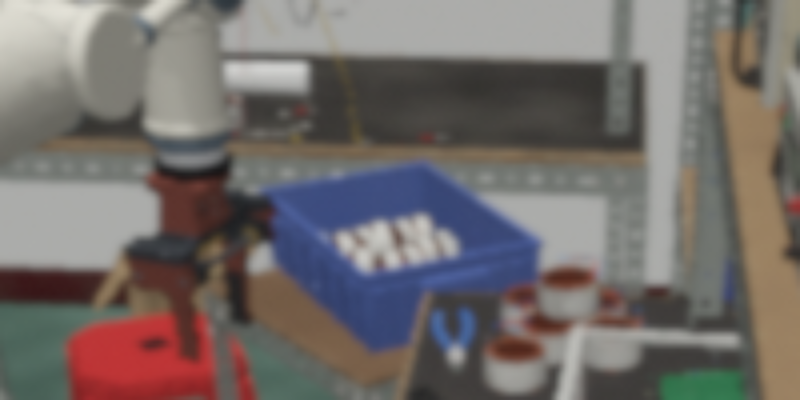

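View pics/s_l.png

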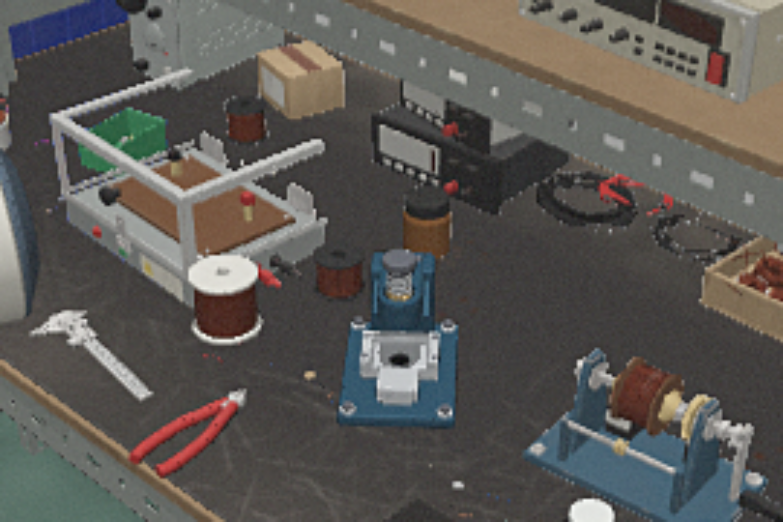

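```bash
python3 -m jog '[{"dx":-0.038,"dy":-0.024,"dz":-0.01},{"dx":-0.038,"dy":-0.024,"dz":-0.01},{"dx":-0.038,"dy":-0.024,"dz":-0.01},{"dx":-0.038,"dy":-0.024},{"dx":-0.038,"dy":-0.024},{"dx":-0.038,"dy":-0.024},{"dx":-0.04,"dy":-0.015},{"dx":-0.04,"dy":-0.015},{"dx":-0.04,"dy":-0.015},{"dx":-0.04,"dy":-0.015}]'
```

```text
invalid input at $[0]: expected keys fingers, dx, dy, dz, spin
```

```bash
python3 -m jog '[{"fingers":0,"dx":-0.038,"dy":-0.024,"dz":-0.01,"spin":0},{"fingers":0,"dx":-0.038,"dy":-0.024,"dz":-0.01,"spin":0},{"fingers":0,"dx":-0.038,"dy":-0.024,"dz":-0.01,"spin":0},{"fingers":0,"dx":-0.038,"dy":-0.024,"dz":0,"spin":0},{"fingers":0,"dx":-0.038,"dy":-0.024,"dz":0,"spin":0},{"fingers":0,"dx":-0.038,"dy":-0.024,"dz":0,"spin":0},{"fingers":0,"dx":-0.04,"dy":-0.015,"dz":0,"spin":0},{"fingers":0,"dx":-0.04,"dy":-0.015,"dz":0,"spin":0},{"fingers":0,"dx":-0.04,"dy":-0.015,"dz":0,"spin":0},{"fingers":0,"dx":-0.04,"dy":-0.015,"dz":0,"spin":0}]'
```

```text
t: 1.15
position: [0.4924, 0.2555, 0.2664]
ee_rot: [[-0.951, 0.309, -0.0], [0.309, 0.951, 0.0], [0.0, -0.0, -1.0]]
force: [1.2, 0.5, -0.1]
opening: 0.0882
```

```bash
python3 -m jog '[{"fingers":0,"dx":-0.045,"dy":-0.006,"dz":0,"spin":-6.5},{"fingers":0,"dx":-0.045,"dy":-0.006,"dz":0,"spin":-6.5},{"fingers":0,"dx":0,"dy":0,"dz":0,"spin":0},{"fingers":0,"dx":0,"dy":0,"dz":0,"spin":0}]'
cat > snap.py <<'E'
import sys,json,cv2,numpy as np
from station import monitor,vision
n,f=sys.argv[1:3]
c=vision.camera_info(n);im=vision.snapshot(n)
json.dump({k:(np.array(v).tolist()) for k,v in c.items()},open(f"pics/{f}.json","w"))
cv2.imwrite(f"pics/{f}_raw.png",im[:,:,::-1]);cv2.imwrite(f"pics/{f}.png",cv2.resize(im[:,:,::-1],(800,600),interpolation=cv2.INTER_CUBIC))
s=monitor.sense();print(round(s["t"],2),np.round(s["position"],4))
E
python3 snap.py wrist w1
```

```text
t: 1.55
position: [0.5755, 0.2219, 0.2648]
ee_rot: [[-0.996, 0.089, -0.003], [0.089, 0.996, -0.001], [0.003, -0.001, -1.0]]
force: [-0.3, 0.2, 1.0]
opening: 0.0881
1.6 [0.5748 0.2226 0.266 ]
```

View pics/w1.png

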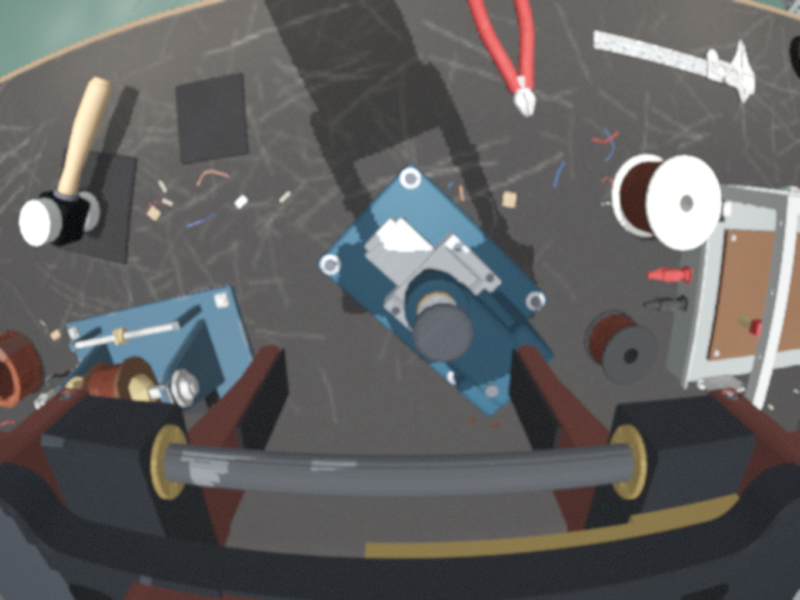

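The wrist view shows the jig screws at (410,178), (330,265), (536,301) and (452,377), and the cap at (442,332). I'll take a second view on the way to the plate.

```bash
python3 -m jog '[{"fingers":0,"dx":0.01,"dy":-0.045,"dz":0,"spin":0},{"fingers":0,"dx":0.01,"dy":-0.045,"dz":0,"spin":0},{"fingers":0,"dx":0,"dy":0,"dz":0,"spin":0}]'
python3 snap.py wrist w2
```

```text
t: 1.9
position: [0.5454, 0.1319, 0.2685]
ee_rot: [[-0.996, 0.09, 0.002], [0.09, 0.996, -0.001], [-0.002, -0.001, -1.0]]
force: [0.7, 0.4, 0.3]
opening: 0.0878
1.95 [0.546  0.1337 0.2685]
```

View pics/w2.png

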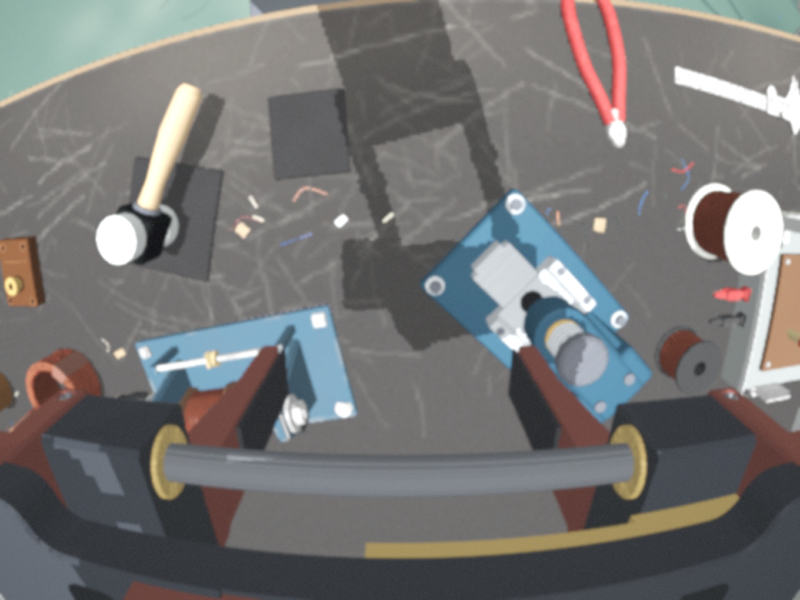

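Second view: screws at (515,204), (434,286) and (619,319), cap at (582,359), mallet face at (121,238). I'll triangulate from all the views.

```bash
cat > m3.py <<'E'
from h import *
import json
W1=json.load(open("pics/w1.json"));W2=json.load(open("pics/w2.json"))
S=cam("scene");D=cam("side")
def p(x0,y0,k,q):return x0+(q[0]+.5)/k-.5,y0+(q[1]+.5)/k-.5
w=lambda q:((q[0]+.5)*.7-.5,(q[1]+.5)*.7-.5)
J=(235,155,8);dJ=(255,165,8);M=(250,235,7);dM=(210,230,8)
for n,a,b,c,d in [("FL",(410,178),(515,204),(119,523),(120,357)),("FR",(330,265),(434,286),(388,533),(265,468)),("BL",(536,301),(619,319),None,None),("cap",(442,332),(582,359),(262,110),(325,85))]:
    r=[ray(W1,*w(a),True),ray(W2,*w(b),True)]
    x,e=tri(r);print(n,"W",np.round(x,4),np.round(e,1))
    if c:
        r2=[ray(S,*p(*J,c)),ray(D,*p(*dJ,d))];x,e=tri(r+r2);print("   all",np.round(x,4),np.round(e,1))
for n,a,b in [("maltop",(40,222),(121,238)),("pad corner a",(136,156),(222,171)),("pad b",(127,263),(208,280))]:
    x,e=tri([ray(W1,*w(a),True),ray(W2,*w(b),True)]);print(n,np.round(x,4),np.round(e,1))
for q in [(135,157),(222,171),(208,280)]: print("pad z6",np.round(onz(W2,*w(q),.006,True),4))
for q in [(515,204),(434,286),(619,319)]: print("scr z18",np.round(onz(W2,*w(q),.018,True),4))
for q in [(410,178),(330,265),(536,301)]: print("scr z18",np.round(onz(W1,*w(q),.018,True),4))
E
python3 m3.py
```

```text
FL W [0.511  0.2382 0.0173] [0.2 0.2]
   all [0.5105 0.2385 0.0162] [0.4 0.9 0.6 0.7]
FR W [0.5799 0.1615 0.0151] [0. 0.]
   all [0.5787 0.1617 0.0165] [0.9 0.8 1.3 1.1]
BL W [0.6306 0.3457 0.0133] [0.1 0.1]
cap W [0.5963 0.2464 0.1589] [0. 0.]
   all [0.5962 0.2465 0.1602] [0.4 0.7 0.5 1.4]
maltop [ 0.4961 -0.0956  0.0784] [0.2 0.2]
pad corner a [ 0.4542 -0.0215  0.0048] [1.1 1.1]
pad b [ 0.558  -0.0575 -0.0026] [0.1 0.1]
pad z6 [ 0.425  -0.1137  0.006 ]
pad z6 [ 0.4552 -0.0214  0.006 ]
pad z6 [ 0.556  -0.0535  0.006 ]
scr z18 [0.5111 0.238  0.018 ]
scr z18 [0.5791 0.1613 0.018 ]
scr z18 [0.6287 0.3433 0.018 ]
scr z18 [0.5107 0.2383 0.018 ]
scr z18 [0.5794 0.162  0.018 ]
scr z18 [0.6292 0.3444 0.018 ]
```

```bash
python3 -m jog '[{"fingers":0,"dx":0.003,"dy":-0.045,"dz":0,"spin":0},{"fingers":0,"dx":0.003,"dy":-0.045,"dz":0,"spin":0},{"fingers":0,"dx":0.003,"dy":-0.045,"dz":0,"spin":0},{"fingers":0,"dx":0.003,"dy":-0.045,"dz":0,"spin":0},{"fingers":0,"dx":0.003,"dy":-0.045,"dz":0,"spin":0},{"fingers":0,"dx":0.003,"dy":-0.045,"dz":0.01,"spin":0},{"fingers":0,"dx":0.003,"dy":-0.045,"dz":0.02,"spin":0},{"fingers":0,"dx":0.003,"dy":-0.045,"dz":0.02,"spin":0},{"fingers":0,"dx":0.003,"dy":-0.045,"dz":0.02,"spin":0},{"fingers":0,"dx":0.003,"dy":-0.035,"dz":0.02,"spin":0}]'
python3 -m jog '[{"fingers":0,"dx":0,"dy":0,"dz":0,"spin":0}]'
python3 snap.py wrist w3
```

```text
t: 2.95
position: [0.4795, -0.3019, 0.1767]
ee_rot: [[-0.996, 0.086, 0.002], [0.086, 0.996, -0.001], [-0.002, -0.001, -1.0]]
force: [-0.3, 0.4, 0.6]
opening: 0.0881
t: 3.05
position: [0.4778, -0.3025, 0.1731]
ee_rot: [[-0.996, 0.09, -0.004], [0.09, 0.996, 0.002], [0.004, 0.002, -1.0]]
force: [-0.1, 0.2, -0.4]
opening: 0.0878
3.1 [ 0.4789 -0.3008  0.1751]
```

View pics/w3.png

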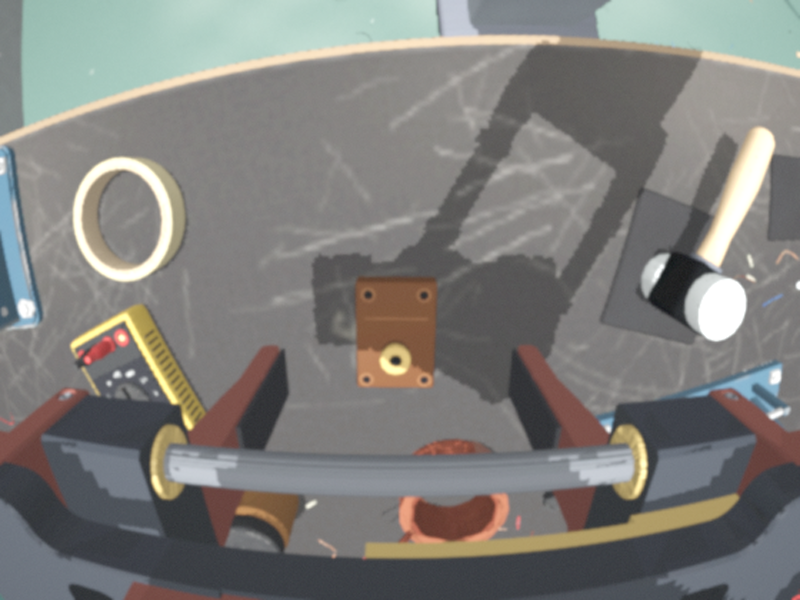

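Plate top corners at about (358,286), (436,285), (434,386) and (359,386), insert at (396,359), nicely aligned with the jaws.

```bash
cat > m4.py <<'E'
from h import *
import json,cv2
im=cv2.imread("pics/w3_raw.png");cv2.imwrite("pics/w3_c.png",cv2.resize(im[185:280,240:315],None,fx=6,fy=6,interpolation=cv2.INTER_CUBIC))
W3=json.load(open("pics/w3.json"))
w=lambda q:((q[0]+.5)*.7-.5,(q[1]+.5)*.7-.5)
P=[onz(W3,*w(q),.018,True) for q in [(358,286),(436,285),(434,386),(359,386)]]
print(np.round(P,4),np.round(np.mean(P,0),4))
print("ins",onz(W3,*w((396,359)),.034,True))
e=P[2]-P[1]+P[3]-P[0];print(np.degrees(np.arctan2(e[1],e[0])),np.linalg.norm(e)/2)
E
python3 m4.py
```

```text
[[ 0.4789 -0.329   0.018 ]
 [ 0.4831 -0.2762  0.018 ]
 [ 0.5593 -0.2826  0.018 ]
 [ 0.5543 -0.3373  0.018 ]] [ 0.5189 -0.3063  0.018 ]
ins [ 0.52785883 -0.30758101  0.034     ]
-5.561215185435784 0.07614261282466005
```

View pics/w3_c.png

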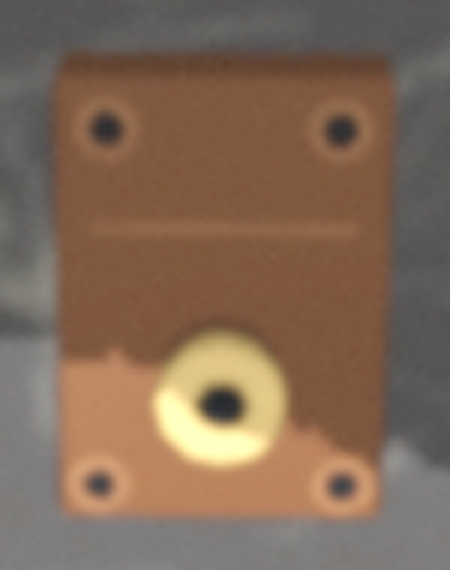

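```bash
python3 -m jog '[{"fingers":0,"dx":0.003,"dy":0,"dz":0.04,"spin":0},{"fingers":0,"dx":0,"dy":0,"dz":0.04,"spin":0},{"fingers":0,"dx":0,"dy":0,"dz":0.04,"spin":0},{"fingers":0,"dx":0,"dy":0,"dz":0.024,"spin":0},{"fingers":0,"dx":0,"dy":0,"dz":0.01,"spin":0},{"fingers":0,"dx":0,"dy":0,"dz":0,"spin":0}]'; python3 snap.py wrist w4
```

```text
t: 3.7
position: [0.477, -0.2991, 0.0226]
ee_rot: [[-0.996, 0.085, -0.0], [0.085, 0.996, 0.001], [0.0, 0.001, -1.0]]
force: [0.6, -0.3, 0.1]
opening: 0.0878
3.75 [ 0.4776 -0.3     0.0242]
```

View pics/w4.png

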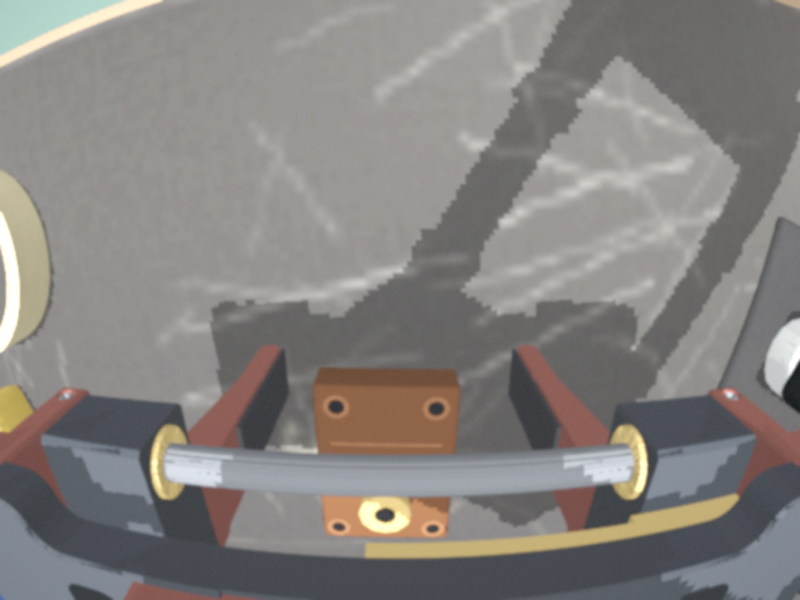

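```bash
python3 -m jog '[{"fingers":0,"dx":0,"dy":-0.0035,"dz":0.003,"spin":0},{"fingers":140,"dx":0,"dy":0,"dz":0,"spin":0},{"fingers":140,"dx":0,"dy":0,"dz":0,"spin":0},{"fingers":140,"dx":0,"dy":0,"dz":0,"spin":0},{"fingers":140,"dx":0,"dy":0,"dz":0,"spin":0},{"fingers":140,"dx":0,"dy":0,"dz":0,"spin":0}]' 45; python3 snap.py wrist w5
```

```text
t: 4.35
position: [0.4761, -0.3045, 0.0198]
ee_rot: [[-0.996, 0.087, 0.0], [0.087, 0.996, -0.0], [-0.0, -0.0, -1.0]]
force: [-0.4, 0.5, 0.3]
opening: 0.0552
4.4 [ 0.4761 -0.3045  0.0198]
```

View pics/w5.png

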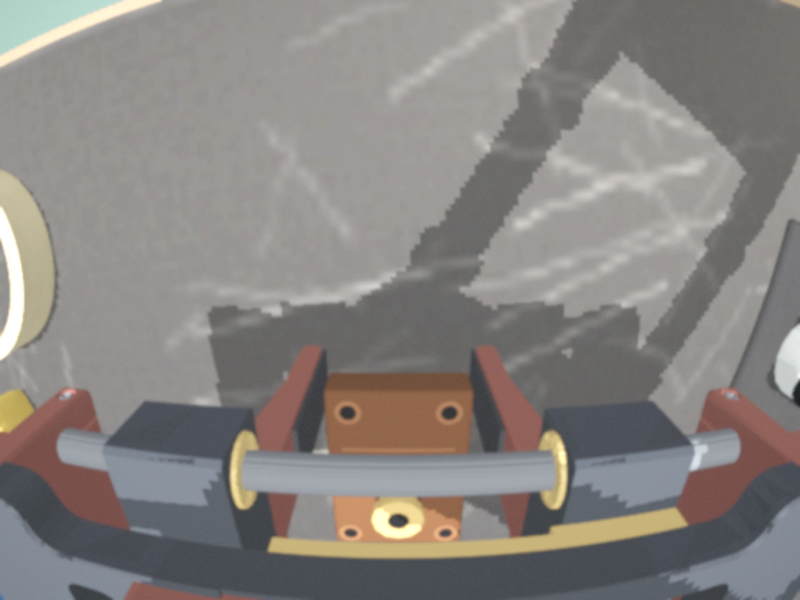

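```bash
python3 -m jog '[{"fingers":140,"dx":0,"dy":0,"dz":-0.02,"spin":0},{"fingers":140,"dx":0,"dy":0,"dz":-0.045,"spin":0},{"fingers":140,"dx":0,"dy":0,"dz":-0.045,"spin":0},{"fingers":140,"dx":0,"dy":0.03,"dz":-0.04,"spin":0},{"fingers":140,"dx":0.003,"dy":0.045,"dz":0,"spin":0},{"fingers":140,"dx":0.003,"dy":0.045,"dz":0,"spin":0},{"fingers":140,"dx":0.003,"dy":0.045,"dz":0,"spin":0},{"fingers":140,"dx":0.003,"dy":0.045,"dz":0,"spin":0},{"fingers":140,"dx":0.003,"dy":0.045,"dz":0,"spin":0},{"fingers":140,"dx":0.003,"dy":0.045,"dz":0,"spin":0}]' 45
python3 -m jog '[{"fingers":140,"dx":0,"dy":0.045,"dz":0,"spin":0},{"fingers":140,"dx":0,"dy":0.045,"dz":0,"spin":0},{"fingers":140,"dx":0,"dy":0.045,"dz":0,"spin":0},{"fingers":140,"dx":0,"dy":0.03,"dz":0,"spin":0},{"fingers":140,"dx":0,"dy":0,"dz":0,"spin":-8},{"fingers":140,"dx":0,"dy":0,"dz":0,"spin":-8},{"fingers":140,"dx":0,"dy":0,"dz":0,"spin":-8},{"fingers":140,"dx":0,"dy":0,"dz":0,"spin":-8},{"fingers":140,"dx":0,"dy":0,"dz":0,"spin":-8},{"fingers":140,"dx":0,"dy":0,"dz":0,"spin":-7}]' 45
python3 -m jog '[{"fingers":140,"dx":0,"dy":0,"dz":0,"spin":0}]'; python3 snap.py wrist w6
```

```text
t: 5.4
position: [0.4836, -0.0023, 0.1693]
ee_rot: [[-0.996, 0.087, -0.0], [0.087, 0.996, -0.0], [0.0, -0.0, -1.0]]
force: [1.5, 0.2, -2.0]
opening: 0.0553
t: 6.4
position: [0.4982, 0.1603, 0.169]
ee_rot: [[-0.739, -0.674, -0.001], [-0.674, 0.739, -0.0], [0.001, 0.0, -1.0]]
force: [0.2, 0.2, -2.1]
opening: 0.0551
t: 6.5
position: [0.4982, 0.1603, 0.1691]
ee_rot: [[-0.742, -0.67, -0.001], [-0.67, 0.742, -0.0], [0.001, 0.0, -1.0]]
force: [-0.9, -0.5, -1.4]
opening: 0.055
6.55 [0.4983 0.1603 0.1691]
```

View pics/w6.png

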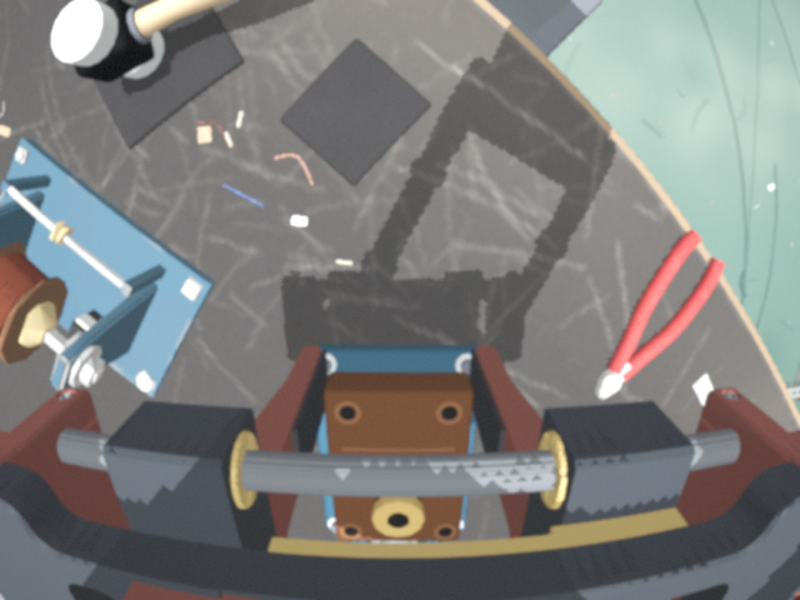

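Run:
```python
from h import *
import json
W=json.load(open("pics/w6.json"))
w=lambda q:((q[0]+.5)*.7-.5,(q[1]+.5)*.7-.5)
R=np.array([[-.742,-.67],[-.67,.742]]);o=np.array([.4983,.1603])
for n,q,z in [("fl",(328,391),.167),("fr",(471,391),.167),("holes",(347,412),.167),("",(450,412),.167),("ins",(399,517),.183),("b",(350,532),.167),("b",(445,532),.167)]:
    x=onz(W,*w(q),z,True)[:2];print(n,np.round(R.T@(x-o),4))
```

```text
fl [-0.0029 -0.0257]
fr [-0.003  0.027]
holes [-0.0118 -0.019 ]
 [-0.0118  0.0196]
ins [-0.0506  0.0004]
b [-0.0759 -0.0214]
b [-0.076   0.0209]
```

```bash
python3 -m jog '[{"fingers":140,"dx":0,"dy":-0.002,"dz":0.04,"spin":0.3},{"fingers":140,"dx":0,"dy":0,"dz":0.04,"spin":0},{"fingers":140,"dx":0,"dy":0,"dz":0.026,"spin":0},{"fingers":140,"dx":0,"dy":0,"dz":0,"spin":0},{"fingers":140,"dx":0,"dy":0,"dz":0,"spin":0}]'; python3 snap.py scene s7;python3 snap.py side d7;python3 - <<'E'
import cv2
a=cv2.imread("pics/s7_raw.png")[150:240,220:320];b=cv2.imread("pics/d7_raw.png")[150:230,240:340]
cv2.imwrite("pics/s7c.png",cv2.resize(a,(660,594),interpolation=cv2.INTER_CUBIC));cv2.imwrite("pics/d7c.png",cv2.resize(b,(700,560),interpolation=cv2.INTER_CUBIC))
E
```

```text
t: 7.05
position: [0.4997, 0.1589, 0.064]
ee_rot: [[-0.748, -0.664, -0.001], [-0.664, 0.748, -0.0], [0.001, 0.0, -1.0]]
force: [-0.9, -0.1, -1.1]
opening: 0.0555
7.1 [0.5006 0.1591 0.0654]
7.15 [0.501  0.1592 0.066 ]
```

View pics/s7c.png

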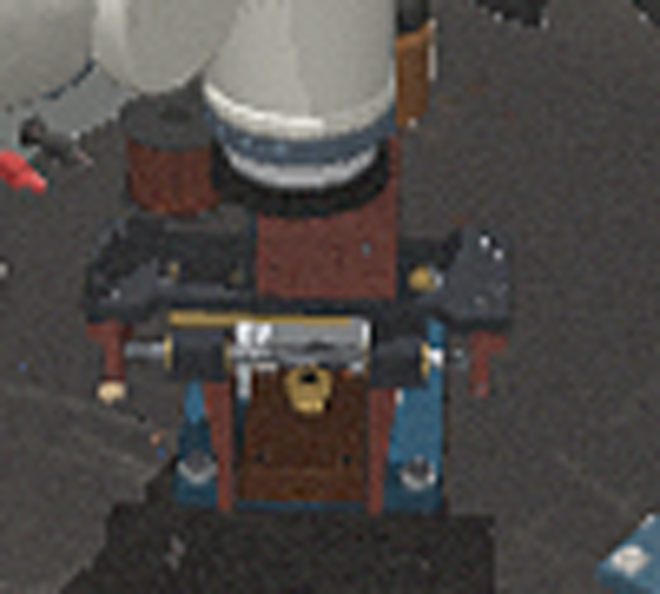

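View pics/d7c.png

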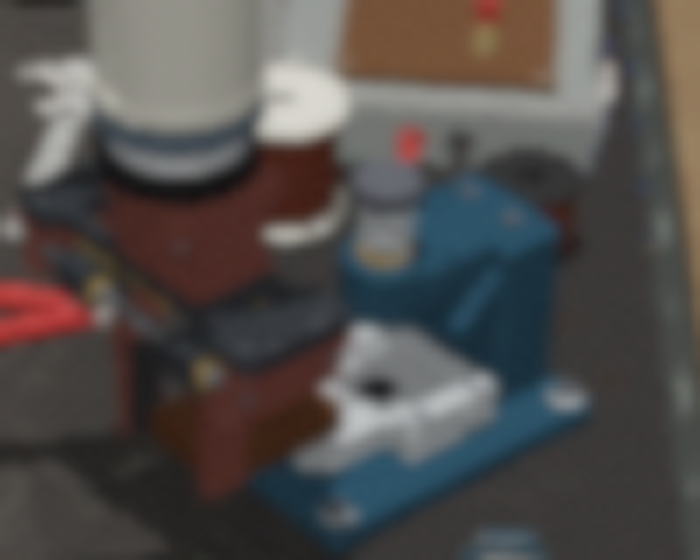

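```bash
python3 -m jog '[{"fingers":140,"dx":-0.02,"dy":0,"dz":0,"spin":0},{"fingers":140,"dx":-0.02,"dy":0,"dz":0,"spin":0},{"fingers":140,"dx":-0.02,"dy":0,"dz":0,"spin":0},{"fingers":140,"dx":-0.009,"dy":0,"dz":0,"spin":0},{"fingers":140,"dx":0,"dy":0,"dz":0,"spin":0}]'; python3 snap.py wrist w8;python3 snap.py scene s8;python3 snap.py side d8;python3 - <<'E'
import cv2,numpy as np
a=cv2.imread("pics/s8_raw.png")[150:240,220:320];b=cv2.imread("pics/d8_raw.png")[150:230,240:340]
cv2.imwrite("pics/s8c.png",np.hstack([cv2.resize(a,(400,360),interpolation=cv2.INTER_CUBIC),cv2.resize(b,(400,360),interpolation=cv2.INTER_CUBIC)]))
E
```

```text
t: 7.65
position: [0.5524, 0.2055, 0.065]
ee_rot: [[-0.746, -0.666, 0.002], [-0.666, 0.746, 0.001], [-0.002, -0.001, -1.0]]
force: [-0.5, -0.9, -2.0]
opening: 0.0553
7.7 [0.5517 0.2049 0.0646]
7.75 [0.5513 0.2046 0.0643]
7.8 [0.5511 0.2045 0.0641]
```

View pics/s8c.png

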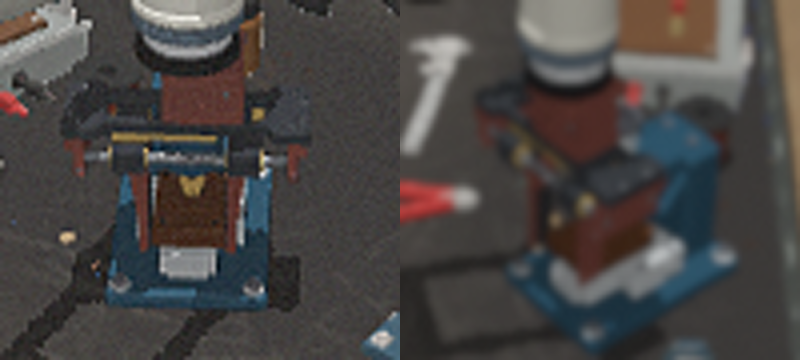

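View pics/w8.png

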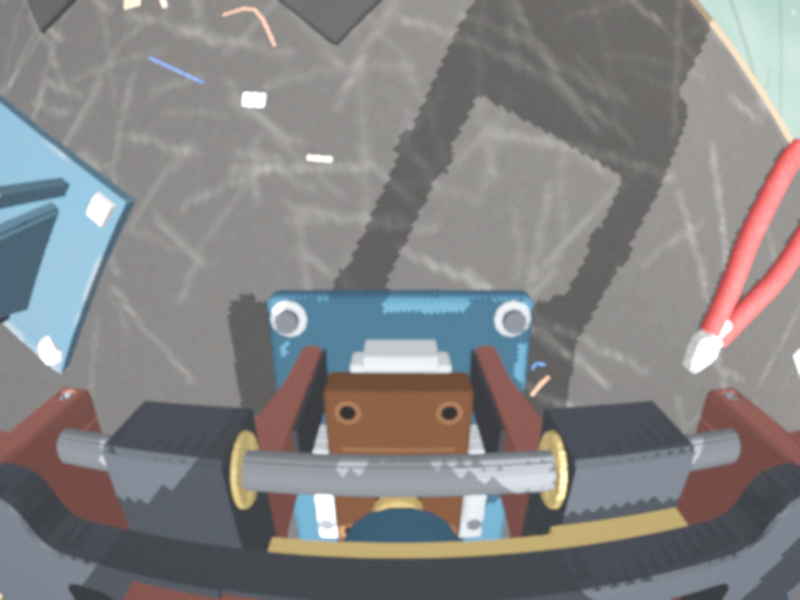

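Run:
```python
from h import *
import json,cv2
W=json.load(open("pics/w8.json"))
w=lambda q:((q[0]+.5)*.7-.5,(q[1]+.5)*.7-.5)
u=np.array([.7455,.6665]);v=np.array([-.6665,.7455]);o=np.array([.5965,.2462])
def f(n,q,z):
    x=onz(W,*w(q),z,True)[:2]-o;print(n,z,np.round([x@u,x@v],4))
f("scrL",(513,321),.018);f("scrR",(288,321),.018)
f("tongue front top",(400,342),.036);f("tongue front top",(400,342),.032);f("tongue mid",(400,357),.036)
f("plate front bot",(400,375),.044);f("plate front top",(400,390),.062);f("base front",(400,292),.016)
im=cv2.imread("pics/w8_raw.png");cv2.imwrite("pics/w8_c.png",cv2.resize(im[225:300,220:350],None,fx=6,fy=6,interpolation=cv2.INTER_CUBIC))
W1=json.load(open("pics/w1.json"))
W=W1
f("w1 tongue front L",(398,219),.036);f("w1 tongue front R",(366,255),.036)
im=cv2.imread("pics/w1_raw.png");cv2.imwrite("pics/w1_c.png",cv2.resize(im[110:250,220:390],None,fx=4.5,fy=4.5,interpolation=cv2.INTER_CUBIC))
```

```text
scrL 0.018 [-0.0682  0.0515]
scrR 0.018 [-0.0684 -0.051 ]
tongue front top 0.036 [-0.0657 -0.0001]
tongue front top 0.032 [-0.0641 -0.0001]
tongue mid 0.036 [-0.059  -0.0001]
plate front bot 0.044 [-0.0545 -0.0001]
plate front top 0.062 [-0.0572 -0.0002]
base front 0.016 [-0.0814  0.    ]
w1 tongue front L 0.036 [-0.0541  0.0202]
w1 tongue front R 0.036 [-0.053  -0.0197]
```

View pics/w8_c.png

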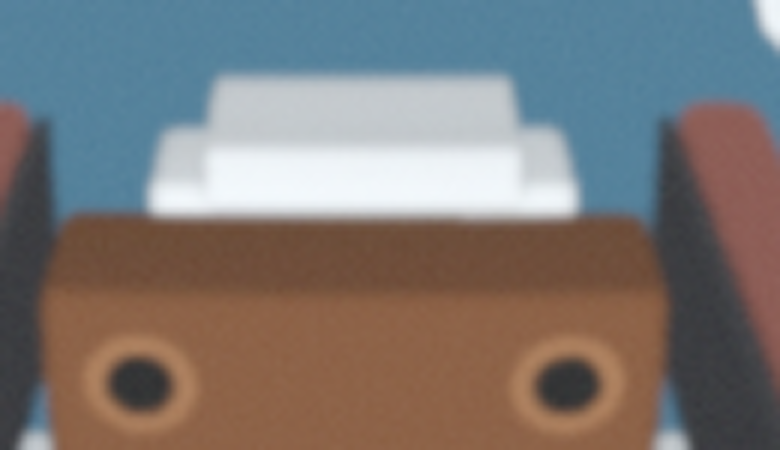

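View pics/w1_c.png

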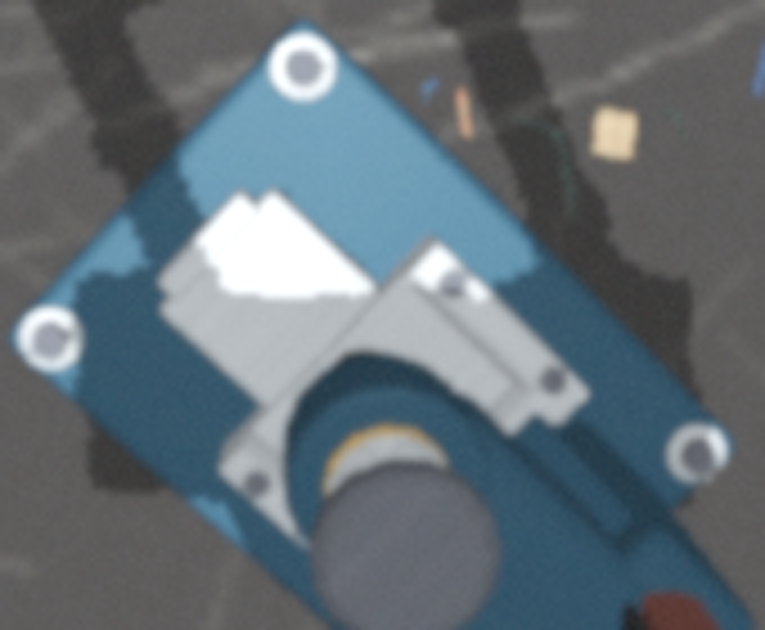

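```bash
python3 -m jog '[{"fingers":140,"dx":0,"dy":0,"dz":0.004,"spin":0},{"fingers":140,"dx":0,"dy":0,"dz":0.003,"spin":0},{"fingers":140,"dx":0,"dy":0,"dz":0,"spin":0},{"fingers":140,"dx":0,"dy":0,"dz":0,"spin":0}]'; python3 snap.py wrist w9;python3 - <<'E'
from station import monitor
print(monitor.sense()["force"],monitor.sense()["wrist_torque"])
E
```

```text
t: 8.2
position: [0.5511, 0.2046, 0.0564]
ee_rot: [[-0.747, -0.665, -0.0], [-0.665, 0.747, -0.0], [0.0, 0.0, -1.0]]
force: [0.1, 0.4, -1.0]
opening: 0.0552
8.25 [0.5512 0.2047 0.0565]
[ 0.56405402  0.16883797 -1.24699806] [-0.04367212  0.08290234 -0.0516623 ]
```

View pics/w9.png

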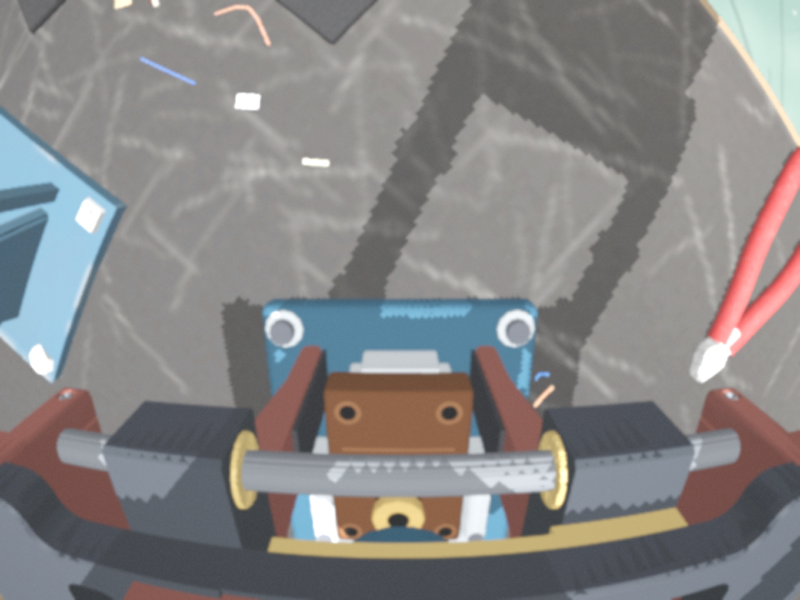

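```bash
python3 -m jog '[{"fingers":60,"dx":0,"dy":0,"dz":0,"spin":0},{"fingers":40,"dx":0,"dy":0,"dz":0,"spin":0},{"fingers":40,"dx":0,"dy":0,"dz":0,"spin":0},{"fingers":40,"dx":0,"dy":0,"dz":0,"spin":0}]'; python3 snap.py wrist w10
```

```text
t: 8.65
position: [0.5515, 0.2049, 0.0569]
ee_rot: [[-0.746, -0.665, 0.0], [-0.665, 0.746, 0.0], [-0.0, -0.0, -1.0]]
force: [-0.0, 0.2, 0.1]
opening: 0.0739
8.7 [0.5514 0.2049 0.0568]
```

View pics/w10.png

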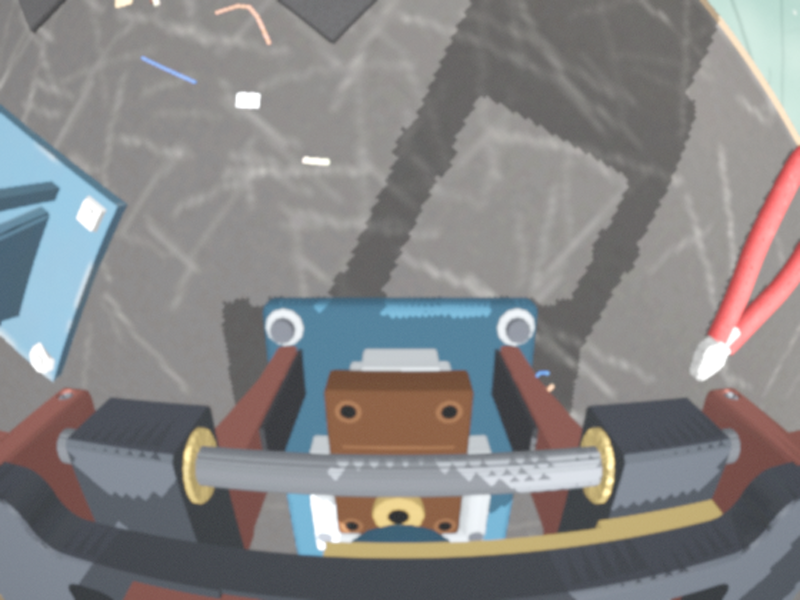

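```bash
python3 -m jog '[{"fingers":40,"dx":0.03,"dy":0,"dz":0,"spin":0},{"fingers":255,"dx":0,"dy":0,"dz":0.002,"spin":0},{"fingers":255,"dx":0,"dy":0,"dz":0,"spin":0},{"fingers":255,"dx":0,"dy":0,"dz":0,"spin":0},{"fingers":255,"dx":0,"dy":0,"dz":0,"spin":0},{"fingers":255,"dx":0,"dy":0,"dz":0,"spin":0},{"fingers":255,"dx":0,"dy":0,"dz":0,"spin":0}]' 10; python3 snap.py wrist w11
```

```text
t: 9.4
position: [0.5292, 0.1851, 0.0547]
ee_rot: [[-0.746, -0.666, 0.0], [-0.666, 0.746, 0.0], [-0.0, -0.0, -1.0]]
force: [0.4, 0.1, 1.1]
opening: 0.0295
9.45 [0.5291 0.185  0.0546]
```

View pics/w11.png

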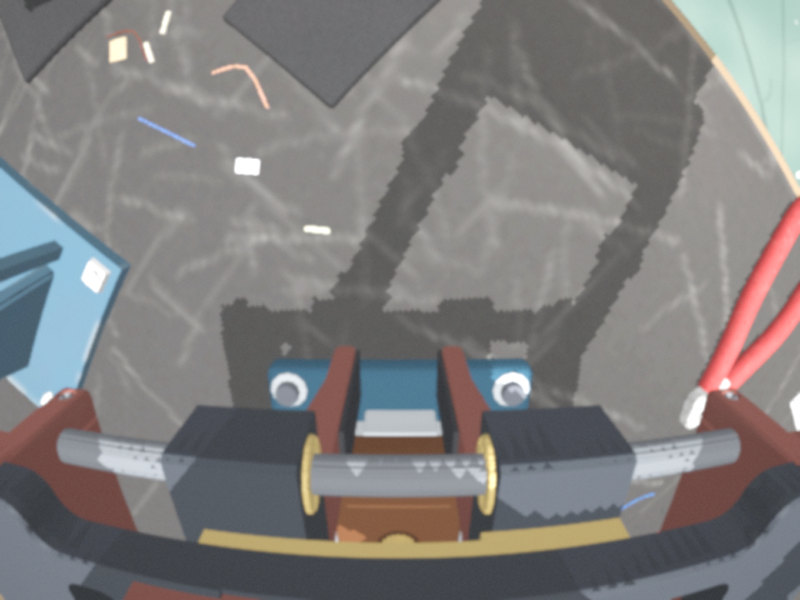

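```bash
python3 -m jog '[{"fingers":170,"dx":-0.018,"dy":0,"dz":0,"spin":0},{"fingers":170,"dx":-0.004,"dy":0,"dz":0,"spin":0},{"fingers":170,"dx":-0.004,"dy":0,"dz":0,"spin":0},{"fingers":170,"dx":-0.003,"dy":0,"dz":0,"spin":0},{"fingers":170,"dx":0,"dy":0,"dz":0,"spin":0}]' 10; python3 snap.py wrist w12
```

```text
t: 9.95
position: [0.5504, 0.204, 0.0545]
ee_rot: [[-0.746, -0.666, -0.001], [-0.666, 0.746, -0.0], [0.001, 0.0, -1.0]]
force: [-0.9, -1.5, -0.4]
opening: 0.0291
10.0 [0.5504 0.204  0.0544]
```

View pics/w12.png

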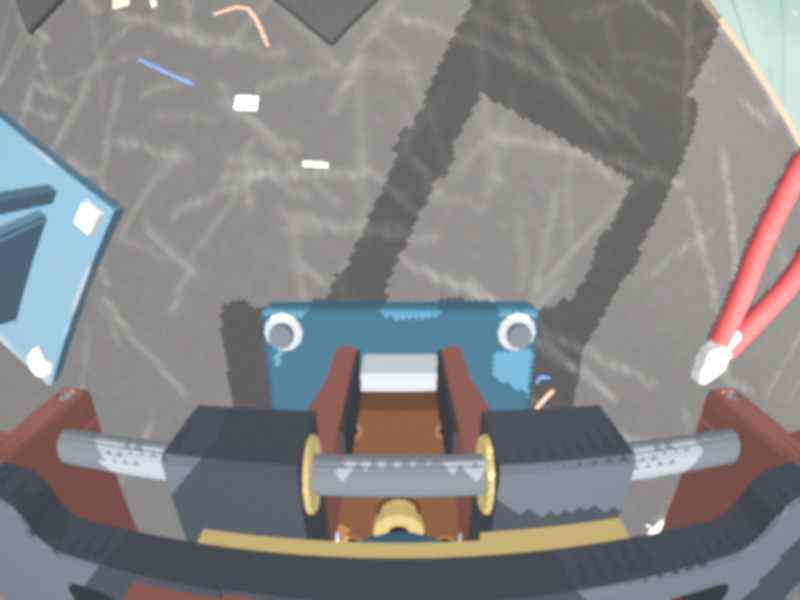

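```bash
python3 -m jog '[{"fingers":170,"dx":-0.0015,"dy":0,"dz":0,"spin":0},{"fingers":170,"dx":0,"dy":0,"dz":0,"spin":0},{"fingers":170,"dx":0.03,"dy":0,"dz":0,"spin":0},{"fingers":0,"dx":0.04,"dy":0,"dz":-0.03,"spin":0},{"fingers":0,"dx":0.02,"dy":0,"dz":-0.04,"spin":0},{"fingers":0,"dx":0,"dy":0,"dz":0,"spin":0}]' 10; python3 snap.py wrist w13;python3 snap.py scene s13; python3 snap.py side d13
python3 - <<'E'
import cv2,numpy as np
a=cv2.imread("pics/s13_raw.png")[155:230,240:320];b=cv2.imread("pics/d13_raw.png")[165:230,255:335]
cv2.imwrite("pics/s13c.png",np.hstack([cv2.resize(a,(400,375),interpolation=cv2.INTER_CUBIC),cv2.resize(b,(400,375),interpolation=cv2.INTER_CUBIC)]))
E
```

```text
t: 10.6
position: [0.4859, 0.1446, 0.1313]
ee_rot: [[-0.747, -0.665, 0.01], [-0.665, 0.747, 0.002], [-0.009, -0.005, -1.0]]
force: [1.3, 0.9, 0.1]
opening: 0.0495
10.65 [0.4858 0.1451 0.1288]
10.7 [0.4852 0.1453 0.1265]
10.75 [0.4847 0.1454 0.1249]
```

View pics/w13.png

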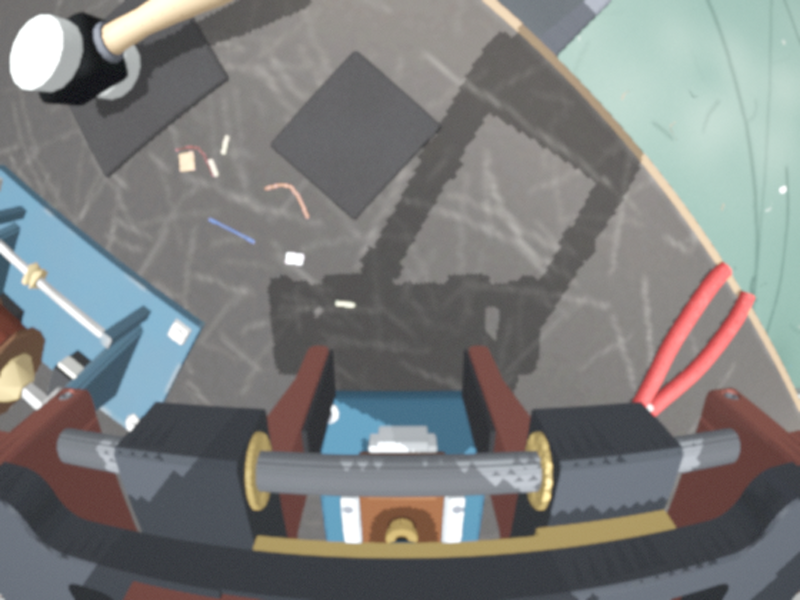

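View pics/s13c.png

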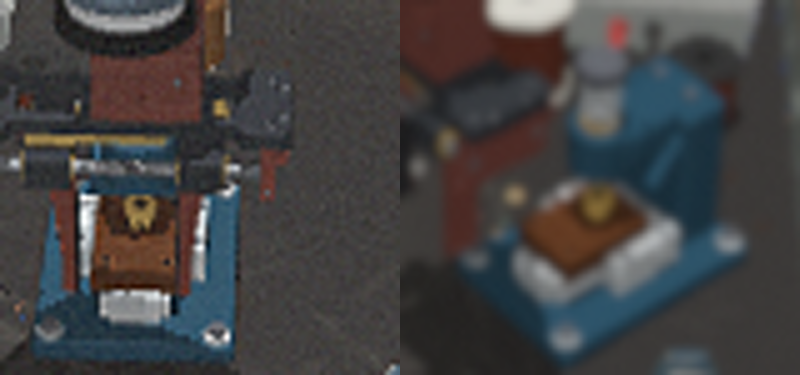

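```bash
python3 -m jog '[{"fingers":0,"dx":0,"dy":0,"dz":-0.03,"spin":8},{"fingers":0,"dx":0,"dy":0,"dz":-0.03,"spin":8},{"fingers":0,"dx":0,"dy":0,"dz":-0.02,"spin":8},{"fingers":0,"dx":0,"dy":0,"dz":0,"spin":8},{"fingers":0,"dx":0,"dy":0,"dz":0,"spin":8},{"fingers":0,"dx":0,"dy":0,"dz":0,"spin":8},{"fingers":0,"dx":0,"dy":0,"dz":0,"spin":8},{"fingers":0,"dx":0,"dy":0,"dz":0,"spin":8},{"fingers":0,"dx":0,"dy":0,"dz":0,"spin":7},{"fingers":0,"dx":0,"dy":0,"dz":0,"spin":0}]' 20; python3 snap.py side d14;python3 snap.py scene s14
python3 - <<'E'
import cv2,numpy as np
a=cv2.imread("pics/s14_raw.png")[155:230,240:320];b=cv2.imread("pics/d14_raw.png")[165:230,255:335]
cv2.imwrite("pics/s14c.png",np.hstack([cv2.resize(a,(400,375),interpolation=cv2.INTER_CUBIC),cv2.resize(b,(400,375),interpolation=cv2.INTER_CUBIC)]))
E
```

```text
t: 11.75
position: [0.4844, 0.1456, 0.2027]
ee_rot: [[-0.872, 0.49, -0.003], [0.49, 0.872, -0.0], [0.002, -0.002, -1.0]]
force: [0.3, 0.7, -0.3]
opening: 0.0876
11.8 [0.4844 0.1455 0.203 ]
11.85 [0.4844 0.1455 0.2033]
```

View pics/s14c.png

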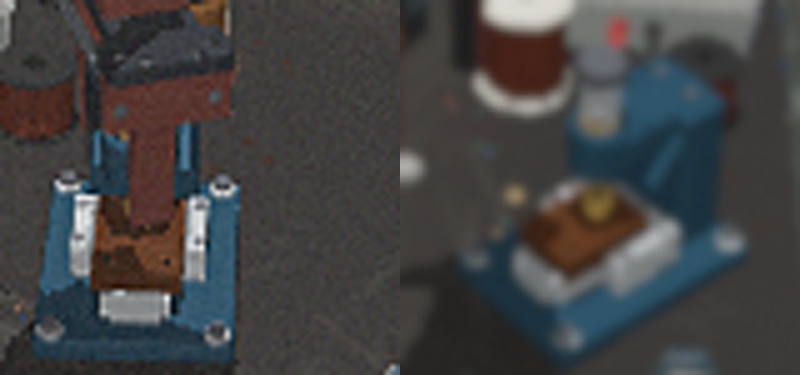

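```bash
python3 -m jog '[{"fingers":0,"dx":-0.021,"dy":-0.034,"dz":0,"spin":0},{"fingers":0,"dx":-0.021,"dy":-0.034,"dz":0,"spin":0},{"fingers":0,"dx":-0.021,"dy":-0.034,"dz":0,"spin":0},{"fingers":0,"dx":-0.021,"dy":-0.034,"dz":0,"spin":0},{"fingers":0,"dx":-0.022,"dy":-0.034,"dz":0,"spin":0},{"fingers":0,"dx":-0.022,"dy":-0.034,"dz":0,"spin":0},{"fingers":0,"dx":0,"dy":0,"dz":0,"spin":0},{"fingers":0,"dx":0,"dy":0,"dz":0,"spin":0}]' 20; python3 snap.py wrist w15;python3 snap.py scene s15;python3 snap.py side d15
python3 - <<'E'
import cv2,numpy as np
a=cv2.imread("pics/s15_raw.png")[155:230,240:320];b=cv2.imread("pics/d15_raw.png")[165:230,255:335]
cv2.imwrite("pics/s15c.png",np.hstack([cv2.resize(a,(400,375),interpolation=cv2.INTER_CUBIC),cv2.resize(b,(400,375),interpolation=cv2.INTER_CUBIC)]))
E
```

```text
t: 12.65
position: [0.4963, -0.0957, 0.204]
ee_rot: [[-0.872, 0.489, -0.001], [0.489, 0.872, 0.001], [0.001, 0.0, -1.0]]
force: [-0.9, 0.2, -0.0]
opening: 0.0875
12.7 [ 0.4964 -0.0949  0.2042]
12.75 [ 0.4964 -0.0944  0.2044]
12.8 [ 0.4965 -0.0941  0.2045]
```

View pics/s15c.png

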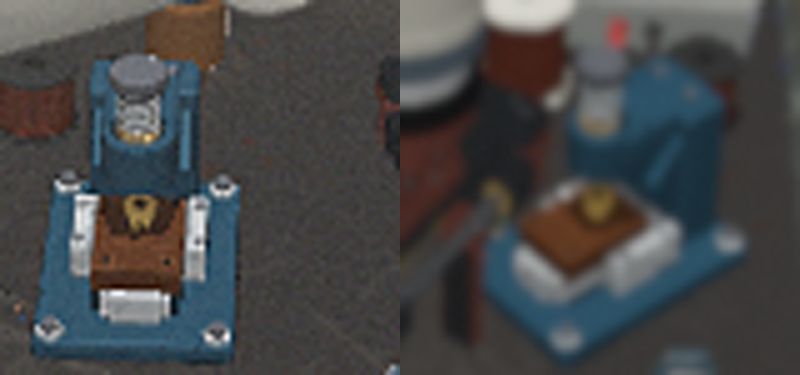

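View pics/w15.png

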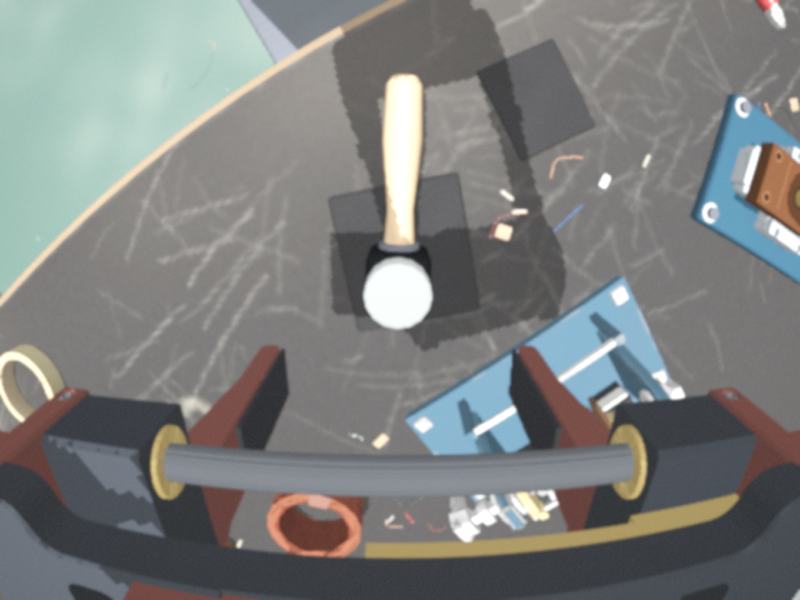

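Run:
```python
import cv2,numpy as np
a=cv2.imread("pics/s15_raw.png")[190:225,248:288];b=cv2.imread("pics/d15_raw.png")[195:228,270:320]
cv2.imwrite("pics/s15z.png",cv2.resize(a,None,fx=16,fy=16,interpolation=cv2.INTER_CUBIC));cv2.imwrite("pics/d15z.png",cv2.resize(b,None,fx=16,fy=16,interpolation=cv2.INTER_CUBIC))
a=cv2.imread("pics/w15_raw.png")[60:210,470:560];cv2.imwrite("pics/w15z.png",cv2.resize(a,None,fx=4,fy=4,interpolation=cv2.INTER_CUBIC))
```

```text
(no output)
```

View pics/s15z.png

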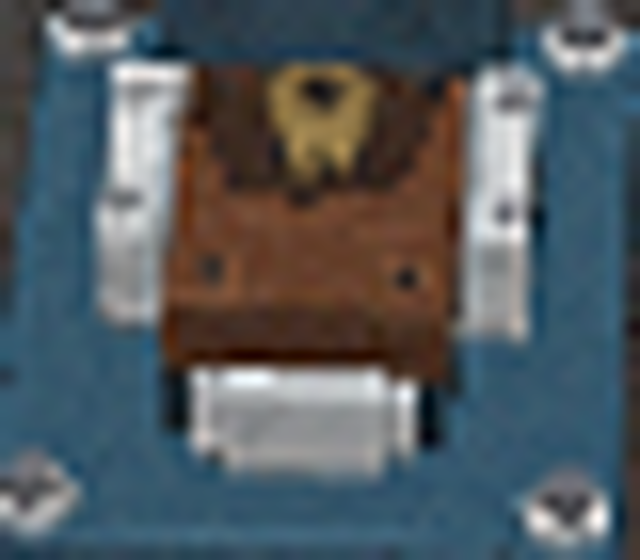

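View pics/d15z.png

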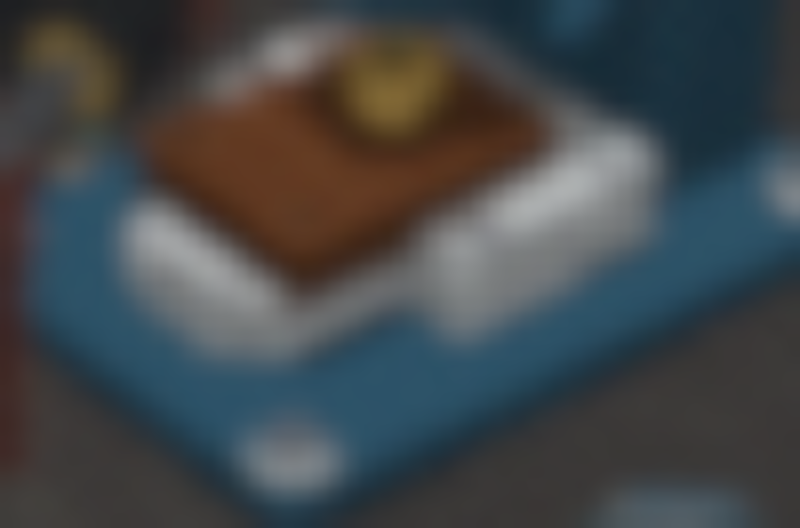

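View pics/w15z.png

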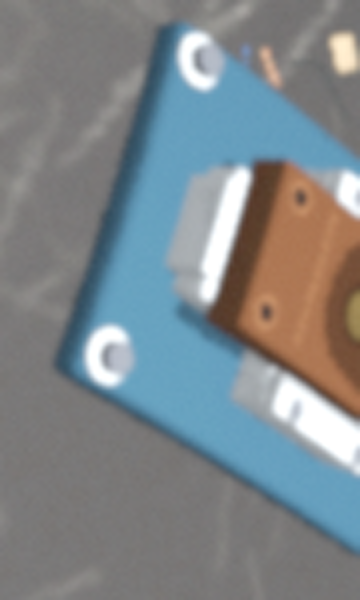

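```bash
cat > proj.py <<'E'
from h import *
import json
u=np.array([.7455,.6665,0]);v=np.array([-.6665,.7455,0]);o=np.array([.5965,.2462,0])
def pr(c,X,fish=False):
    T=np.array(c["T"]);x=T[:3,:3].T@(X-T[:3,3])
    if fish:
        th=np.arctan2(np.hypot(x[0],x[1]),x[2]);k=th/np.hypot(x[0],x[1]);a,b=x[0]*k,x[1]*k
    else:a,b=x[0]/x[2],x[1]/x[2]
    return np.array([c["cx"]+c["fx"]*a,c["cy"]+c["fy"]*b])
def jig(x,y,z):return o+u*x+v*y+np.array([0,0,z])
E
python3 - <<'E'
from proj import *
S=cam("scene");D=cam("side");W=json.load(open("pics/w15.json"))
zs=lambda p,x0,y0:np.round(((p-[x0,y0])+.5)*16-.5)
for n,X in [("scrFL",jig(-.0693,.0515,.018)),("scrFR",jig(-.0693,-.0515,.018)),("seat top FL",jig(-.052,.028,.050)),("seat top FR",jig(-.052,-.028,.050)),("liptop L",jig(-.053,.022,.036)),("onlip FL",jig(-.052,.028,.054)),("onlip FR",jig(-.052,-.028,.054)),("holeish",jig(-.043,.0195,.05)),("ins top",jig(0,0,.066)),("BR",jig(.028,-.028,.05))]:
    print(n,"scene z",zs(pr(S,X),248,190),"side z",zs(pr(D,X),270,195),"w15z",np.round((pr(W,X,True)-[470,60])*4))
E
```

```text
scrFL scene z [ 34. 477.] side z [  3. 230.] w15z [199.  57.]
scrFR scene z [573. 493.] side z [296. 455.] w15z [108. 355.]
seat top FL scene z [161. 293.] side z [129. 137.] w15z [283. 149.]
seat top FR scene z [455. 301.] side z [291. 258.] w15z [233. 320.]
liptop L scene z [192. 355.] side z [142. 202.] w15z [247. 164.]
onlip FL scene z [160. 276.] side z [129. 123.] w15z [292. 149.]
onlip FR scene z [455. 284.] side z [292. 243.] w15z [242. 321.]
holeish scene z [208. 266.] side z [184. 140.] w15z [294. 188.]
ins top scene z [321.  72.] side z [389.  53.] w15z [391. 314.]
BR scene z [470.  62.] side z [562. 123.] w15z [376. 423.]
```

The plate reads as seated: its front edge projects at the z=50 mm position, not on the lip. Next, the mallet measured from this view: face at (398,293), handle from (400,242) to (404,80).

Run:
```python
from proj import *
W=json.load(open("pics/w15.json"))
w=lambda q:((q[0]+.5)*.7-.5,(q[1]+.5)*.7-.5)
t=onz(W,*w((398,293)),.088,True);print("top",t)
b=onz(W,*w((400,242)),.047,True);e=onz(W,*w((404,85)),.047,True);print("handle",b,e,np.degrees(np.arctan2(*(t-e)[1::-1])),np.degrees(np.arctan2(*(b-e)[1::-1])),np.linalg.norm((t-e)[:2]))
for q in [(330,198),(458,174),(480,310),(360,330)]:print(np.round(onz(W,*w(q),.006,True),4))
```

```text
top [ 0.49435648 -0.09376215  0.088     ]
handle [ 0.47447348 -0.08104964  0.047     ] [ 0.3848621  -0.02773022  0.047     ] -31.092593689107126 -30.75295294484934 0.12786412526017626
[ 0.4255 -0.1133  0.006 ]
[ 0.4566 -0.0215  0.006 ]
[ 0.5589 -0.0555  0.006 ]
[ 0.5267 -0.1468  0.006 ]
```

```bash
python3 -m jog '[{"fingers":0,"dx":0.001,"dy":0,"dz":0.04,"spin":1},{"fingers":0,"dx":0,"dy":0,"dz":0.04,"spin":0},{"fingers":0,"dx":0,"dy":0,"dz":0.04,"spin":0},{"fingers":0,"dx":0,"dy":0,"dz":0.03,"spin":0},{"fingers":0,"dx":0,"dy":0,"dz":0.01,"spin":0},{"fingers":0,"dx":0,"dy":0,"dz":0,"spin":0}]'; python3 snap.py wrist w16
```

```text
t: 13.4
position: [0.4948, -0.0936, 0.0435]
ee_rot: [[-0.865, 0.503, -0.003], [0.503, 0.865, 0.001], [0.003, -0.001, -1.0]]
force: [-0.3, -0.4, 0.2]
opening: 0.0878
13.45 [ 0.4958 -0.0941  0.0453]
```

View pics/w16.png

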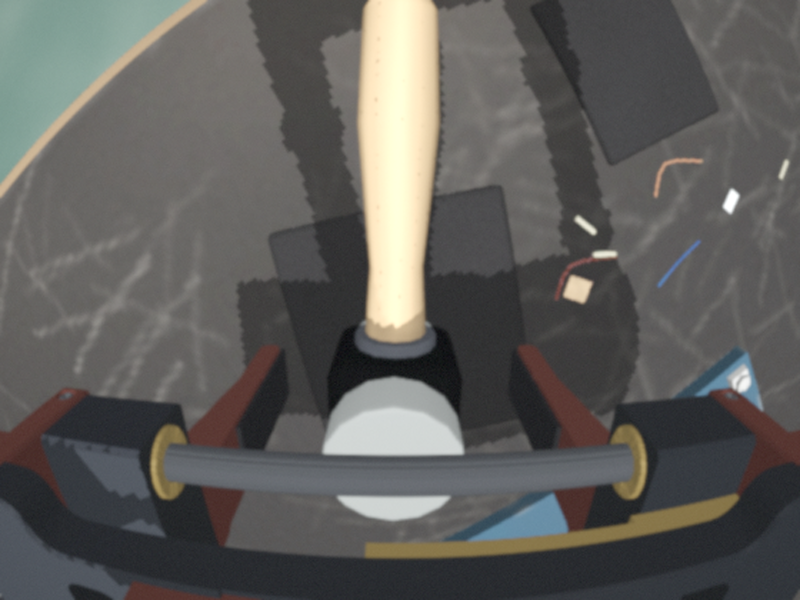

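```bash
python3 -m jog '[{"fingers":0,"dx":0,"dy":-0.0015,"dz":0,"spin":0},{"fingers":200,"dx":0,"dy":0,"dz":0,"spin":0},{"fingers":200,"dx":0,"dy":0,"dz":0,"spin":0},{"fingers":200,"dx":0,"dy":0,"dz":0,"spin":0},{"fingers":200,"dx":0,"dy":0,"dz":0,"spin":0},{"fingers":200,"dx":0,"dy":0,"dz":0,"spin":0},{"fingers":200,"dx":0,"dy":0,"dz":0,"spin":0},{"fingers":200,"dx":0,"dy":0,"dz":0,"spin":0}]' 55;python3 - <<'E'
from station import monitor
import numpy as np
s=monitor.sense();print(np.round(s["position"],4),np.round(s["ee_rot"],4).tolist(),s["force"])
E
```

```text
t: 14.25
position: [0.4948, -0.0959, 0.0446]
ee_rot: [[-0.864, 0.504, 0.0], [0.504, 0.864, 0.0], [0.0, 0.0, -1.0]]
force: [1.3, 1.0, 0.7]
opening: 0.0416
[ 0.4948 -0.0959  0.0446] [[-0.8636, 0.5041, 0.0001], [0.5041, 0.8636, 0.0004], [0.0001, 0.0004, -1.0]] [1.26680971 0.99161095 0.7498026 ]
```

```bash
python3 -m jog '[{"fingers":200,"dx":0,"dy":0,"dz":-0.02,"spin":0},{"fingers":200,"dx":0,"dy":0,"dz":-0.045,"spin":0},{"fingers":200,"dx":0,"dy":0,"dz":-0.045,"spin":0},{"fingers":200,"dx":0,"dy":0,"dz":-0.045,"spin":0},{"fingers":200,"dx":0.0106,"dy":0.0434,"dz":-0.022,"spin":0},{"fingers":200,"dx":0.0106,"dy":0.0434,"dz":-0.022,"spin":0},{"fingers":200,"dx":0.0106,"dy":0.0434,"dz":0,"spin":0},{"fingers":200,"dx":0.0106,"dy":0.0434,"dz":0,"spin":0},{"fingers":200,"dx":0.0106,"dy":0.0434,"dz":0,"spin":0},{"fingers":200,"dx":0.0106,"dy":0.0434,"dz":0,"spin":0}]' 55
python3 -m jog '[{"fingers":200,"dx":0.0106,"dy":0.0434,"dz":0,"spin":0},{"fingers":200,"dx":0.0106,"dy":0.0434,"dz":0,"spin":0},{"fingers":200,"dx":0,"dy":0,"dz":0,"spin":0},{"fingers":200,"dx":0,"dy":0,"dz":0,"spin":0}]' 55
python3 snap.py scene s17;python3 snap.py side d17; python3 snap.py wrist w17
python3 - <<'E'
import cv2,numpy as np
a=cv2.imread("pics/s17_raw.png")[130:230,220:320];b=cv2.imread("pics/d17_raw.png")[145:230,235:335]
cv2.imwrite("pics/s17c.png",np.hstack([cv2.resize(a,(400,400),interpolation=cv2.INTER_CUBIC),cv2.resize(b,(400,400),interpolation=cv2.INTER_CUBIC)]))
E
```

```text
t: 15.25
position: [0.5711, 0.1626, 0.2423]
ee_rot: [[-0.864, 0.504, -0.002], [0.504, 0.864, -0.001], [0.001, -0.002, -1.0]]
force: [1.1, 0.1, -4.1]
opening: 0.0416
t: 15.65
position: [0.5962, 0.2472, 0.2412]
ee_rot: [[-0.864, 0.503, -0.004], [0.503, 0.864, -0.002], [0.002, -0.003, -1.0]]
force: [-0.4, -0.8, -3.7]
opening: 0.0418
15.7 [0.5963 0.2462 0.2422]
15.75 [0.5964 0.2456 0.2429]
15.8 [0.5965 0.2453 0.2436]
```

View pics/s17c.png

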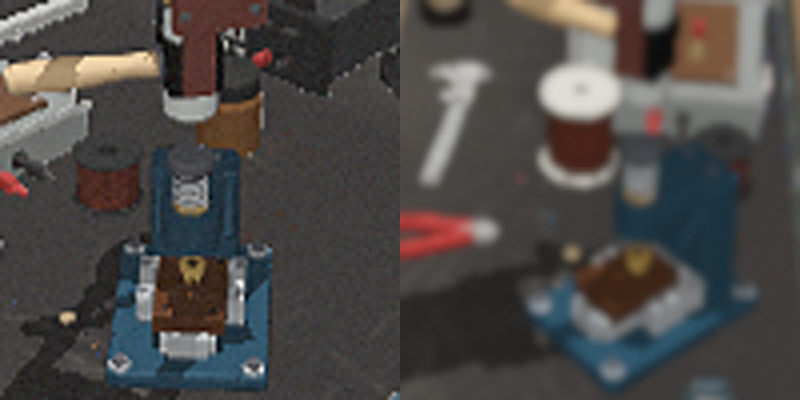

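View pics/w17.png

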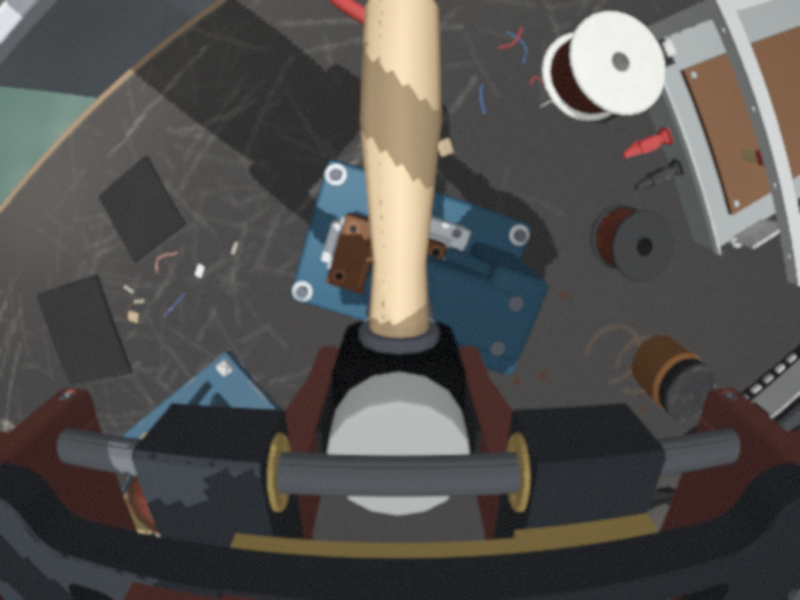

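```bash
python3 -m jog '[{"fingers":200,"dx":0,"dy":0,"dz":0.028,"spin":0},{"fingers":200,"dx":0,"dy":0,"dz":0,"spin":0},{"fingers":200,"dx":0,"dy":0,"dz":0,"spin":0}]' 55
python3 -m jog '[{"fingers":200,"dx":0,"dy":0,"dz":0.03,"spin":0}]'
python3 -m jog '[{"fingers":200,"dx":0,"dy":0,"dz":-0.03,"spin":0}]'
python3 -m jog '[{"fingers":200,"dx":0,"dy":0,"dz":0,"spin":0},{"fingers":200,"dx":0,"dy":0,"dz":0,"spin":0}]'
python3 snap.py scene s18;python3 snap.py side d18;  python3 - <<'E'
import cv2,numpy as np
a=cv2.imread("pics/s18_raw.png")[160:230,230:310];b=cv2.imread("pics/d18_raw.png")[165:230,255:335]
cv2.imwrite("pics/s18c.png",np.hstack([cv2.resize(a,(400,350),interpolation=cv2.INTER_CUBIC),cv2.resize(b,(400,350),interpolation=cv2.INTER_CUBIC)]))
E
```

```text
t: 16.1
position: [0.5962, 0.2453, 0.2155]
ee_rot: [[-0.863, 0.505, -0.001], [0.505, 0.863, -0.001], [0.001, -0.001, -1.0]]
force: [-0.1, -0.7, -3.5]
opening: 0.0417
t: 16.2
position: [0.5988, 0.2465, 0.1931]
ee_rot: [[-0.863, 0.505, 0.011], [0.505, 0.863, 0.004], [-0.008, 0.009, -1.0]]
force: [-0.7, -0.6, 4.4]
opening: 0.0419
t: 16.3
position: [0.5931, 0.2445, 0.2053]
ee_rot: [[-0.863, 0.505, -0.016], [0.505, 0.863, -0.006], [0.011, -0.013, -1.0]]
force: [-0.9, -1.2, -5.2]
opening: 0.0416
t: 16.5
position: [0.5977, 0.2466, 0.219]
ee_rot: [[-0.863, 0.505, 0.006], [0.505, 0.863, 0.002], [-0.004, 0.004, -1.0]]
force: [0.1, 0.8, -3.7]
opening: 0.0417
16.55 [0.5974 0.2465 0.2178]
16.6 [0.5971 0.2465 0.2168]
```

View pics/s18c.png

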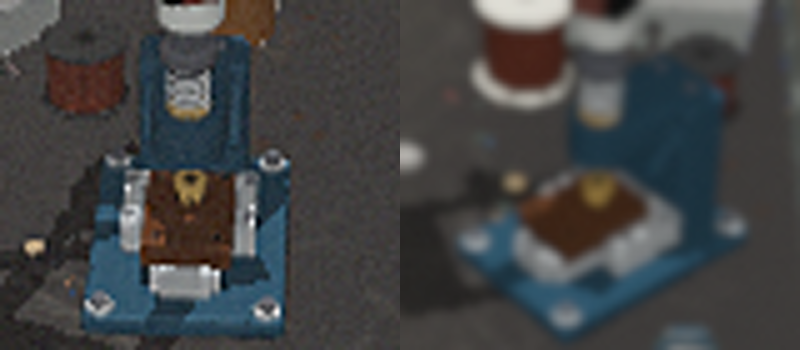

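```bash
python3 -m jog '[{"fingers":200,"dx":0,"dy":0,"dz":0.042,"spin":0}]' 55
python3 -m jog '[{"fingers":200,"dx":0,"dy":0,"dz":-0.042,"spin":0}]'
python3 -m jog '[{"fingers":200,"dx":0,"dy":0,"dz":0,"spin":0},{"fingers":200,"dx":0,"dy":0,"dz":0,"spin":0},{"fingers":200,"dx":0,"dy":0,"dz":0,"spin":0}]'
python3 snap.py scene s19;python3 snap.py side d19;  python3 - <<'E'
import cv2,numpy as np
a=cv2.imread("pics/s19_raw.png")[190:225,248:288];b=cv2.imread("pics/s15_raw.png")[190:225,248:288]
cv2.imwrite("pics/s19c.png",np.hstack([cv2.resize(b,(400,350),interpolation=cv2.INTER_CUBIC),cv2.resize(a,(400,350),interpolation=cv2.INTER_CUBIC)]))
E
```

```text
t: 16.7
position: [0.5996, 0.2475, 0.182]
ee_rot: [[-0.863, 0.504, 0.014], [0.504, 0.864, 0.005], [-0.01, 0.011, -1.0]]
force: [3.4, 1.5, 16.1]
opening: 0.042
t: 16.8
position: [0.5922, 0.2456, 0.2003]
ee_rot: [[-0.864, 0.504, -0.019], [0.504, 0.864, -0.006], [0.014, -0.015, -1.0]]
force: [-0.7, 1.3, -2.6]
opening: 0.0417
t: 17.1
position: [0.5967, 0.2465, 0.2152]
ee_rot: [[-0.864, 0.504, -0.0], [0.504, 0.864, -0.0], [0.0, -0.0, -1.0]]
force: [-0.6, -0.2, -3.6]
opening: 0.0418
17.15 [0.5966 0.2464 0.2147]
17.2 [0.5965 0.2464 0.2144]
```

View pics/s19c.png

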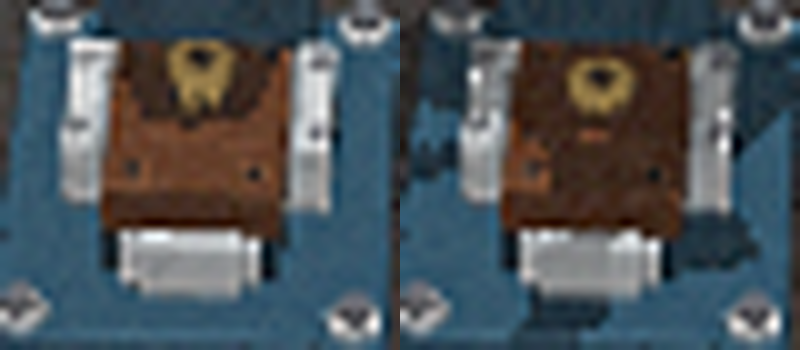

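The insert went down about 6 mm with a light blow (about 20 N), and the punch sprang back. Next, slightly deeper blows.

```bash
python3 -m jog '[{"fingers":200,"dx":0,"dy":0,"dz":0.045,"spin":0}]' 55
python3 -m jog '[{"fingers":200,"dx":0,"dy":0,"dz":-0.045,"spin":0}]'
python3 -m jog '[{"fingers":200,"dx":0,"dy":0,"dz":0,"spin":0},{"fingers":200,"dx":0,"dy":0,"dz":0,"spin":0},{"fingers":200,"dx":0,"dy":0,"dz":0,"spin":0}]'
python3 snap.py scene s20;  python3 - <<'E'
import cv2,numpy as np
a=cv2.imread("pics/s20_raw.png")[190:225,248:288];b=cv2.imread("pics/s19_raw.png")[190:225,248:288]
cv2.imwrite("pics/s20c.png",np.hstack([cv2.resize(b,(400,350),interpolation=cv2.INTER_CUBIC),cv2.resize(a,(400,350),interpolation=cv2.INTER_CUBIC)]))
E
```

```text
t: 17.3
position: [0.5994, 0.2475, 0.1783]
ee_rot: [[-0.864, 0.504, 0.012], [0.504, 0.864, 0.004], [-0.009, 0.01, -1.0]]
force: [3.0, 2.0, 6.8]
opening: 0.0416
t: 17.4
position: [0.5914, 0.2457, 0.1983]
ee_rot: [[-0.864, 0.503, -0.023], [0.504, 0.864, -0.006], [0.017, -0.017, -1.0]]
force: [-0.6, 2.6, -3.1]
opening: 0.0418
t: 17.7
position: [0.5966, 0.2464, 0.2144]
ee_rot: [[-0.864, 0.504, -0.001], [0.504, 0.864, -0.001], [0.001, -0.001, -1.0]]
force: [-0.4, 0.4, -4.5]
opening: 0.0414
17.75 [0.5965 0.2464 0.214 ]
```

View pics/s20c.png

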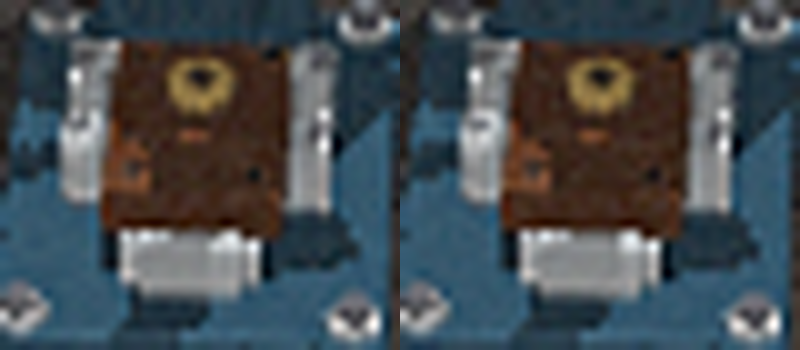

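```bash
python3 -m jog '[{"fingers":200,"dx":0,"dy":0,"dz":0.049,"spin":0}]' 55
python3 -m jog '[{"fingers":200,"dx":0,"dy":0,"dz":-0.049,"spin":0}]'
python3 -m jog '[{"fingers":200,"dx":0,"dy":0,"dz":0,"spin":0},{"fingers":200,"dx":0,"dy":0,"dz":0,"spin":0},{"fingers":200,"dx":0,"dy":0,"dz":0,"spin":0}]'
python3 snap.py scene s21;  python3 - <<'E'
import cv2,numpy as np
a=cv2.imread("pics/s21_raw.png")[190:225,248:288];b=cv2.imread("pics/s19_raw.png")[190:225,248:288]
cv2.imwrite("pics/s21c.png",np.hstack([cv2.resize(b,(400,350),interpolation=cv2.INTER_CUBIC),cv2.resize(a,(400,350),interpolation=cv2.INTER_CUBIC)]))
E
```

```text
t: 17.85
position: [0.5998, 0.2476, 0.1745]
ee_rot: [[-0.863, 0.504, 0.013], [0.504, 0.864, 0.005], [-0.009, 0.011, -1.0]]
force: [4.4, 1.4, 7.0]
opening: 0.0414
t: 17.95
position: [0.5902, 0.2452, 0.1947]
ee_rot: [[-0.864, 0.503, -0.028], [0.504, 0.864, -0.008], [0.02, -0.021, -1.0]]
force: [-1.8, 1.7, -6.4]
opening: 0.0417
t: 18.25
position: [0.5966, 0.2464, 0.2144]
ee_rot: [[-0.864, 0.504, -0.002], [0.504, 0.864, -0.001], [0.001, -0.001, -1.0]]
force: [0.5, -0.2, -3.8]
opening: 0.0415
18.3 [0.5965 0.2464 0.214 ]
```

View pics/s21c.png

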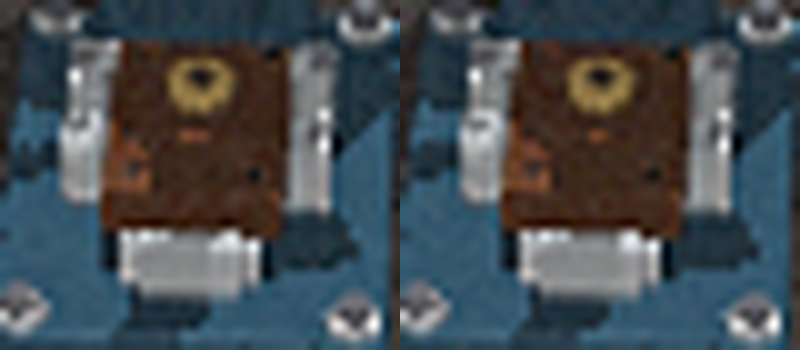

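```bash
python3 snap.py side d21
python3 - <<'E'
import cv2,numpy as np
L=[cv2.resize(cv2.imread(f"pics/{n}_raw.png")[192:204,260:276],(400,300),interpolation=cv2.INTER_CUBIC) for n in("s15","s21")]
L2=[cv2.resize(cv2.imread(f"pics/{n}_raw.png")[192:207,285:305],(400,300),interpolation=cv2.INTER_CUBIC) for n in("d15","d21")]
cv2.imwrite("pics/i21.png",np.vstack([np.hstack(L),np.hstack(L2)]))
cv2.imwrite("pics/d21c.png",cv2.resize(cv2.imread("pics/d21_raw.png")[130:230,240:340],(600,600),interpolation=cv2.INTER_CUBIC))
from proj import *
S=cam("scene");D=cam("side")
for z in(.066,.060,.056,.050):print(z,pr(S,jig(0,0,z)),pr(D,jig(0,0,z)))
E
```

```text
18.35 [0.5965 0.2464 0.214 ]
0.066 [267.62203849 194.04011299] [293.83954637 197.83004842]
0.06 [267.62424473 195.62243854] [293.77294526 199.18638403]
0.056 [267.62571001 196.67334505] [293.72874671 200.08649   ]
0.05 [267.62789967 198.24377496] [293.66274998 201.4305172 ]
```

View pics/i21.png

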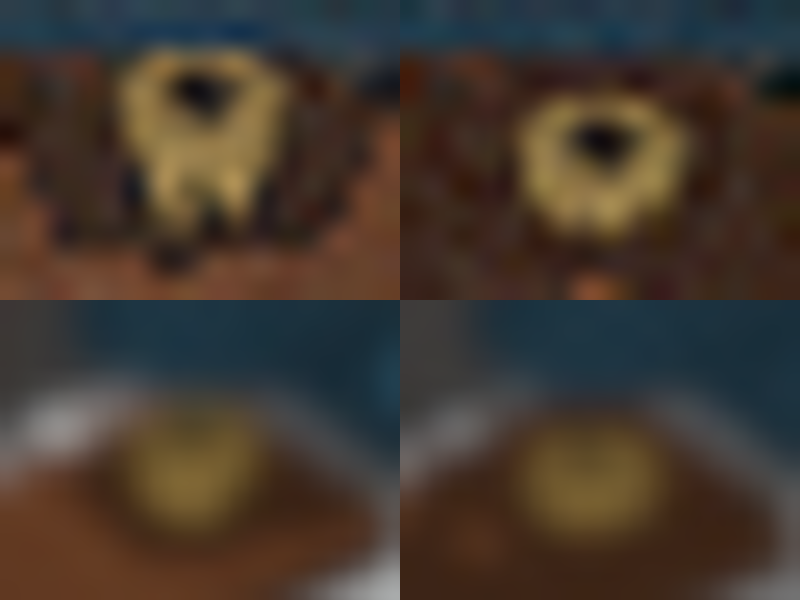

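View pics/d21c.png

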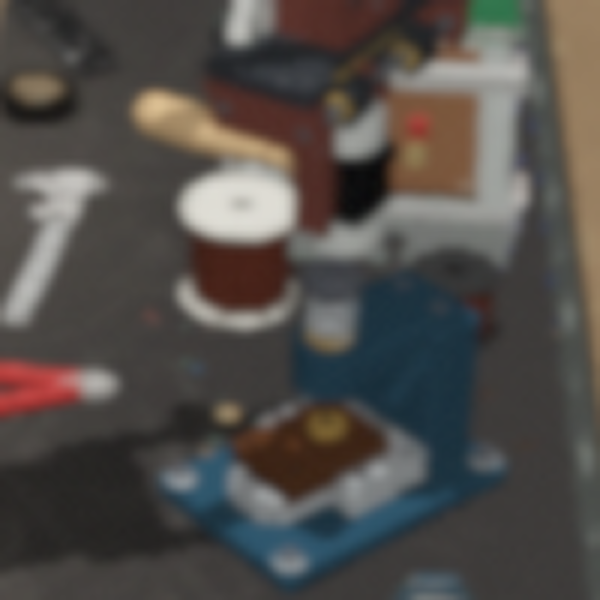

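```bash
python3 -m jog '[{"fingers":200,"dx":0,"dy":0,"dz":0.006,"spin":0},{"fingers":200,"dx":0,"dy":0,"dz":0,"spin":0},{"fingers":200,"dx":0,"dy":0,"dz":0,"spin":0}]' 55
python3 -m jog '[{"fingers":200,"dx":0,"dy":0,"dz":0.003,"spin":0},{"fingers":200,"dx":0,"dy":0,"dz":0,"spin":0}]'
python3 -m jog '[{"fingers":200,"dx":0,"dy":0,"dz":0.002,"spin":0},{"fingers":200,"dx":0,"dy":0,"dz":0,"spin":0}]'
python3 -m jog '[{"fingers":200,"dx":0,"dy":0,"dz":0.002,"spin":0},{"fingers":200,"dx":0,"dy":0,"dz":0,"spin":0}]'
```

```text
t: 18.65
position: [0.5964, 0.2464, 0.2087]
ee_rot: [[-0.864, 0.504, -0.001], [0.504, 0.864, -0.001], [0.001, -0.001, -1.0]]
force: [-0.0, 0.5, -3.9]
opening: 0.0418
t: 18.85
position: [0.5965, 0.2465, 0.2062]
ee_rot: [[-0.864, 0.504, -0.001], [0.504, 0.864, -0.0], [0.0, -0.0, -1.0]]
force: [-0.5, -0.3, -3.2]
opening: 0.0422
t: 19.05
position: [0.5965, 0.2465, 0.2044]
ee_rot: [[-0.864, 0.504, -0.0], [0.504, 0.864, -0.0], [0.0, -0.0, -1.0]]
force: [-0.3, -0.3, -3.2]
opening: 0.0418
t: 19.25
position: [0.5965, 0.2465, 0.2023]
ee_rot: [[-0.864, 0.504, -0.0], [0.504, 0.864, -0.0], [0.0, -0.0, -1.0]]
force: [-0.2, 0.7, -4.7]
opening: 0.042
```

```bash
python3 -m jog '[{"fingers":200,"dx":0,"dy":0,"dz":0.0015,"spin":0},{"fingers":200,"dx":0,"dy":0,"dz":0,"spin":0}]' 55
python3 -m jog '[{"fingers":200,"dx":0,"dy":0,"dz":0.0015,"spin":0},{"fingers":200,"dx":0,"dy":0,"dz":0,"spin":0}]'
python3 -m jog '[{"fingers":200,"dx":0,"dy":0,"dz":0.0015,"spin":0},{"fingers":200,"dx":0,"dy":0,"dz":0,"spin":0}]'
```

```text
t: 19.45
position: [0.5965, 0.2465, 0.2008]
ee_rot: [[-0.864, 0.504, -0.0], [0.504, 0.864, -0.0], [0.0, -0.0, -1.0]]
force: [0.1, 0.5, -4.2]
opening: 0.0413
t: 19.65
position: [0.5965, 0.2465, 0.1994]
ee_rot: [[-0.864, 0.504, -0.0], [0.504, 0.864, -0.0], [0.0, -0.0, -1.0]]
force: [-0.5, 0.0, -3.8]
opening: 0.0417
t: 19.85
position: [0.5965, 0.2465, 0.1979]
ee_rot: [[-0.864, 0.504, -0.0], [0.504, 0.864, -0.0], [0.0, -0.0, -1.0]]
force: [-0.3, 0.7, -4.0]
opening: 0.0418
```

```bash
python3 snap.py scene s22;python3 snap.py side d22; python3 snap.py wrist w22
python3 - <<'E'
import cv2,numpy as np
a=cv2.imread("pics/s22_raw.png")[140:200,225:305];b=cv2.imread("pics/d22_raw.png")[145:205,255:335]
cv2.imwrite("pics/s22c.png",np.hstack([cv2.resize(a,(400,300),interpolation=cv2.INTER_CUBIC),cv2.resize(b,(400,300),interpolation=cv2.INTER_CUBIC)]))
E
```

```text
19.9 [0.5965 0.2465 0.1979]
19.95 [0.5966 0.2465 0.1981]
20.0 [0.5966 0.2465 0.1982]
```

View pics/s22c.png

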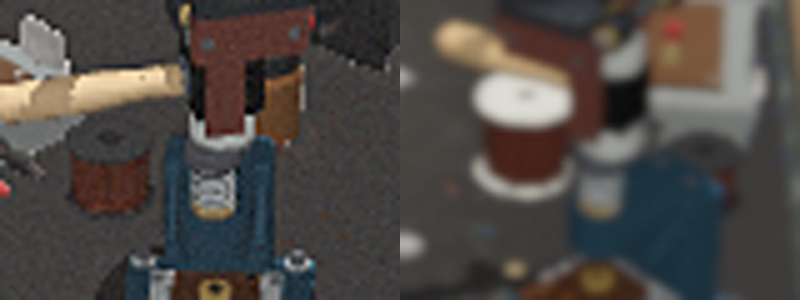

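View pics/w22.png

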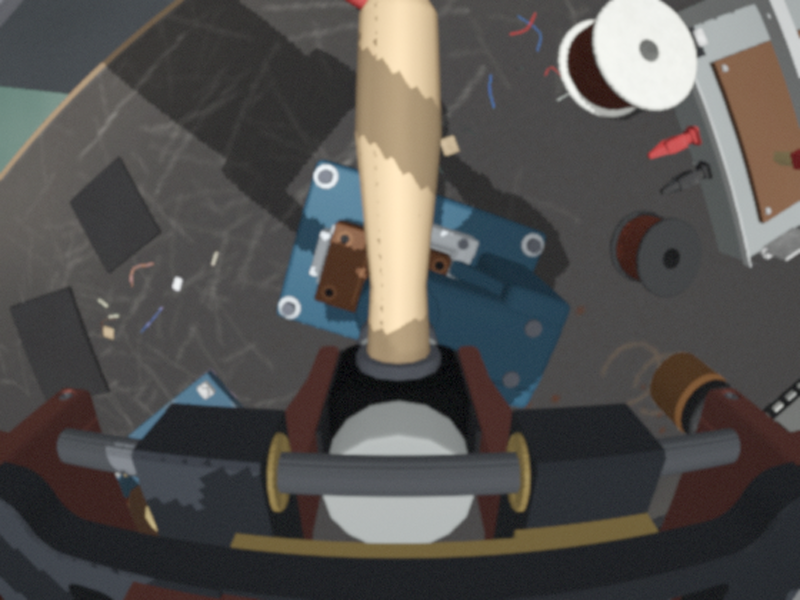

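```bash
for i in 1; do python3 -m jog '[{"fingers":200,"dx":0,"dy":0,"dz":0.0015,"spin":0},{"fingers":200,"dx":0,"dy":0,"dz":0,"spin":0}]' 60
python3 -m jog '[{"fingers":200,"dx":0,"dy":0,"dz":0.0015,"spin":0},{"fingers":200,"dx":0,"dy":0,"dz":0,"spin":0}]'
python3 -m jog '[{"fingers":200,"dx":0,"dy":0,"dz":0.0015,"spin":0},{"fingers":200,"dx":0,"dy":0,"dz":0,"spin":0}]'; done
```

```text
t: 20.2
position: [0.5965, 0.2465, 0.1963]
ee_rot: [[-0.864, 0.504, -0.0], [0.504, 0.864, -0.0], [0.0, -0.0, -1.0]]
force: [-0.6, 0.5, -3.6]
opening: 0.0417
t: 20.4
position: [0.5965, 0.2465, 0.1948]
ee_rot: [[-0.864, 0.504, -0.0], [0.504, 0.864, -0.0], [0.0, -0.0, -1.0]]
force: [0.3, 0.0, -3.9]
opening: 0.0415
t: 20.6
position: [0.5965, 0.2465, 0.1933]
ee_rot: [[-0.864, 0.504, -0.0], [0.504, 0.864, -0.0], [0.0, -0.0, -1.0]]
force: [0.3, -1.2, -4.6]
opening: 0.0419
```

```bash
python3 -m jog '[{"fingers":200,"dx":0,"dy":0,"dz":0.002,"spin":0},{"fingers":200,"dx":0,"dy":0,"dz":0,"spin":0}]' 60
python3 -m jog '[{"fingers":200,"dx":0,"dy":0,"dz":0.0015,"spin":0},{"fingers":200,"dx":0,"dy":0,"dz":0,"spin":0}]'
python3 snap.py scene s23;python3 snap.py side d23;  python3 - <<'E'
import cv2,numpy as np
a=cv2.imread("pics/s23_raw.png")[150:200,235:295];b=cv2.imread("pics/d23_raw.png")[155:205,265:325]
cv2.imwrite("pics/s23c.png",np.hstack([cv2.resize(a,(400,330),interpolation=cv2.INTER_CUBIC),cv2.resize(b,(400,330),interpolation=cv2.INTER_CUBIC)]))
E
```

```text
t: 20.8
position: [0.5967, 0.2465, 0.1927]
ee_rot: [[-0.864, 0.504, 0.001], [0.504, 0.864, 0.0], [-0.001, 0.001, -1.0]]
force: [-1.3, -1.1, 2.6]
opening: 0.0416
t: 21.0
position: [0.5967, 0.2465, 0.1909]
ee_rot: [[-0.864, 0.504, 0.001], [0.504, 0.864, 0.0], [-0.001, 0.001, -1.0]]
force: [-1.8, -0.6, 2.9]
opening: 0.0421
21.05 [0.5967 0.2465 0.1908]
21.1 [0.5967 0.2465 0.1908]
```

View pics/s23c.png

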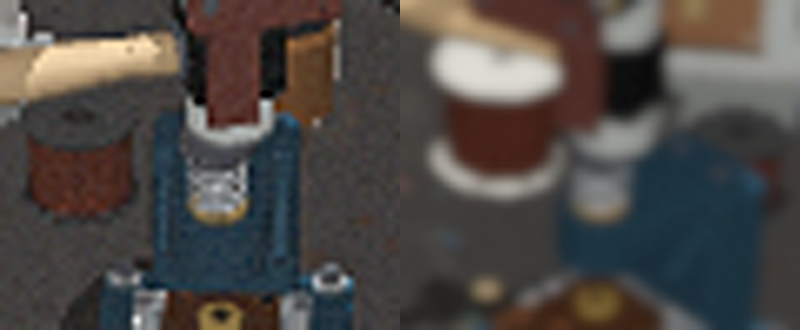

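```bash
python3 -m jog '[{"fingers":200,"dx":0,"dy":0,"dz":-0.012,"spin":0},{"fingers":200,"dx":0,"dy":0,"dz":0,"spin":0},{"fingers":200,"dx":0,"dy":0,"dz":0,"spin":0}]' 60
python3 -m jog '[{"fingers":200,"dx":0,"dy":0,"dz":0.041,"spin":0}]'
python3 -m jog '[{"fingers":200,"dx":0,"dy":0,"dz":-0.041,"spin":0}]'
python3 -m jog '[{"fingers":200,"dx":0,"dy":0,"dz":0,"spin":0},{"fingers":200,"dx":0,"dy":0,"dz":0,"spin":0}]'
cat > ins.py <<'E'
import sys,cv2,numpy as np
n=sys.argv[1]
L=[cv2.resize(cv2.imread(f"pics/{k}_raw.png")[192:204,260:276],(400,300),interpolation=cv2.INTER_CUBIC) for k in("s21",n)]
cv2.imwrite(f"pics/{n}_i.png",np.hstack(L))
E
python3 snap.py scene s24; python3 ins.py s24
```

```text
t: 21.4
position: [0.5967, 0.2466, 0.2019]
ee_rot: [[-0.864, 0.504, -0.0], [0.504, 0.864, -0.0], [0.0, -0.0, -1.0]]
force: [-0.5, -0.8, -4.3]
opening: 0.0419
t: 21.5
position: [0.5992, 0.2475, 0.1685]
ee_rot: [[-0.864, 0.504, 0.012], [0.504, 0.864, 0.004], [-0.008, 0.009, -1.0]]
force: [2.7, 1.0, 6.8]
opening: 0.0416
t: 21.6
position: [0.5933, 0.2463, 0.1903]
ee_rot: [[-0.864, 0.503, -0.014], [0.504, 0.864, -0.003], [0.011, -0.01, -1.0]]
force: [1.6, 2.3, -2.1]
opening: 0.0419
t: 21.8
position: [0.5969, 0.2466, 0.2029]
ee_rot: [[-0.864, 0.504, 0.002], [0.504, 0.864, 0.0], [-0.001, 0.001, -1.0]]
force: [0.2, -0.6, -3.7]
opening: 0.0421
21.85 [0.5965 0.2465 0.2014]
```

View pics/s24_i.png

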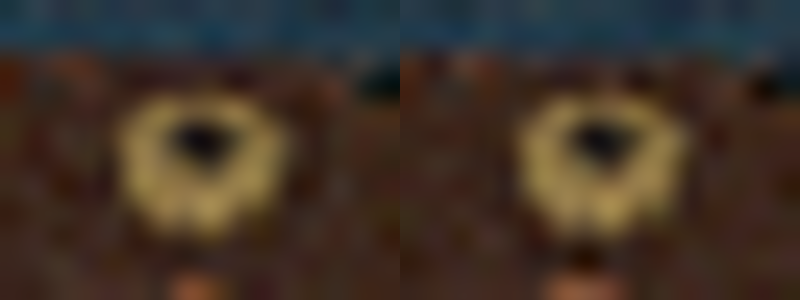

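```bash
python3 -m jog '[{"fingers":200,"dx":0,"dy":0,"dz":0.006,"spin":0},{"fingers":200,"dx":0,"dy":0,"dz":0,"spin":0},{"fingers":200,"dx":0,"dy":0,"dz":0,"spin":0}]' 60
for i in 1 2; do echo; done
python3 -m jog '[{"fingers":200,"dx":0,"dy":0,"dz":0.0015,"spin":0},{"fingers":200,"dx":0,"dy":0,"dz":0,"spin":0}]'
python3 -m jog '[{"fingers":200,"dx":0,"dy":0,"dz":0.0015,"spin":0},{"fingers":200,"dx":0,"dy":0,"dz":0,"spin":0}]'
python3 -m jog '[{"fingers":200,"dx":0,"dy":0,"dz":0.0015,"spin":0},{"fingers":200,"dx":0,"dy":0,"dz":0,"spin":0}]'
python3 -m jog '[{"fingers":200,"dx":0,"dy":0,"dz":0.0015,"spin":0},{"fingers":200,"dx":0,"dy":0,"dz":0,"spin":0}]'
```

```text
t: 22.15
position: [0.5962, 0.2463, 0.1943]
ee_rot: [[-0.864, 0.504, -0.003], [0.504, 0.864, -0.001], [0.002, -0.002, -1.0]]
force: [-0.5, 0.2, -4.0]
opening: 0.042


t: 22.35
position: [0.5965, 0.2465, 0.1942]
ee_rot: [[-0.864, 0.504, -0.0], [0.504, 0.864, -0.0], [0.0, -0.0, -1.0]]
force: [0.2, -0.6, -4.2]
opening: 0.0419
t: 22.55
position: [0.5966, 0.2465, 0.193]
ee_rot: [[-0.864, 0.504, -0.0], [0.504, 0.864, -0.0], [0.0, -0.0, -1.0]]
force: [0.6, 0.6, -3.3]
opening: 0.0416
t: 22.75
position: [0.5965, 0.2465, 0.1914]
ee_rot: [[-0.864, 0.504, -0.0], [0.504, 0.864, -0.0], [0.0, -0.0, -1.0]]
force: [-0.4, 0.2, -4.2]
opening: 0.0419
t: 22.95
position: [0.5965, 0.2465, 0.1899]
ee_rot: [[-0.864, 0.504, -0.0], [0.504, 0.864, -0.0], [0.0, -0.0, -1.0]]
force: [-0.3, 0.1, -4.0]
opening: 0.0417
```

```bash
python3 -m jog '[{"fingers":200,"dx":0,"dy":0,"dz":0.0015,"spin":0},{"fingers":200,"dx":0,"dy":0,"dz":0,"spin":0}]' 60
python3 -m jog '[{"fingers":200,"dx":0,"dy":0,"dz":0.0015,"spin":0},{"fingers":200,"dx":0,"dy":0,"dz":0,"spin":0}]'
python3 -m jog '[{"fingers":200,"dx":0,"dy":0,"dz":0.001,"spin":0},{"fingers":200,"dx":0,"dy":0,"dz":0,"spin":0}]'
```

```text
t: 23.15
position: [0.5966, 0.2465, 0.1897]
ee_rot: [[-0.864, 0.504, 0.001], [0.504, 0.864, 0.0], [-0.001, 0.001, -1.0]]
force: [-0.8, -0.3, -1.5]
opening: 0.0418
t: 23.35
position: [0.5966, 0.2465, 0.1879]
ee_rot: [[-0.864, 0.504, 0.001], [0.504, 0.864, 0.0], [-0.001, 0.001, -1.0]]
force: [-2.2, -0.6, 3.1]
opening: 0.0416
t: 23.55
position: [0.5967, 0.2465, 0.1864]
ee_rot: [[-0.864, 0.504, 0.0], [0.504, 0.864, 0.0], [-0.0, 0.0, -1.0]]
force: [-2.3, -1.2, 1.6]
opening: 0.0417
```

```bash
python3 -m jog '[{"fingers":200,"dx":0,"dy":0,"dz":0.006,"spin":0},{"fingers":200,"dx":0,"dy":0,"dz":0.006,"spin":0},{"fingers":200,"dx":0,"dy":0,"dz":0.004,"spin":0},{"fingers":200,"dx":0,"dy":0,"dz":0,"spin":0},{"fingers":200,"dx":0,"dy":0,"dz":0,"spin":0}]' 60
python3 -m jog '[{"fingers":200,"dx":0,"dy":0,"dz":0.0015,"spin":0},{"fingers":200,"dx":0,"dy":0,"dz":0,"spin":0}]'
python3 -m jog '[{"fingers":200,"dx":0,"dy":0,"dz":0.0015,"spin":0},{"fingers":200,"dx":0,"dy":0,"dz":0,"spin":0}]'
```

```text
t: 24.05
position: [0.5967, 0.2466, 0.1704]
ee_rot: [[-0.864, 0.504, 0.001], [0.504, 0.864, 0.0], [-0.0, 0.0, -1.0]]
force: [-0.9, -0.4, 4.9]
opening: 0.0415
t: 24.25
position: [0.5967, 0.2466, 0.169]
ee_rot: [[-0.864, 0.504, 0.001], [0.504, 0.864, 0.0], [-0.0, 0.001, -1.0]]
force: [-0.9, -0.6, 5.4]
opening: 0.0418
t: 24.45
position: [0.5967, 0.2466, 0.1675]
ee_rot: [[-0.864, 0.504, 0.001], [0.504, 0.864, 0.0], [-0.0, 0.0, -1.0]]
force: [-1.4, -0.8, 4.5]
opening: 0.0414
```

```bash
python3 -m jog '[{"fingers":200,"dx":0,"dy":0,"dz":0.001,"spin":0},{"fingers":200,"dx":0,"dy":0,"dz":0,"spin":0}]' 60
python3 -m jog '[{"fingers":200,"dx":0,"dy":0,"dz":0.001,"spin":0},{"fingers":200,"dx":0,"dy":0,"dz":0,"spin":0}]'
python3 -m jog '[{"fingers":200,"dx":0,"dy":0,"dz":0.001,"spin":0},{"fingers":200,"dx":0,"dy":0,"dz":0,"spin":0}]'
```

```text
t: 24.65
position: [0.5967, 0.2466, 0.1667]
ee_rot: [[-0.864, 0.504, 0.001], [0.504, 0.864, 0.0], [-0.0, 0.001, -1.0]]
force: [-1.7, -0.8, 5.4]
opening: 0.0417
t: 24.85
position: [0.5967, 0.2466, 0.1657]
ee_rot: [[-0.864, 0.504, 0.001], [0.504, 0.864, 0.0], [-0.0, 0.001, -1.0]]
force: [-1.8, -0.8, 5.5]
opening: 0.0419
t: 25.05
position: [0.5967, 0.2465, 0.1647]
ee_rot: [[-0.864, 0.504, 0.001], [0.504, 0.864, 0.0], [-0.001, 0.001, -1.0]]
force: [-2.3, -0.6, 4.9]
opening: 0.0416
```

```bash
python3 -m jog '[{"fingers":200,"dx":0,"dy":0,"dz":0.001,"spin":0},{"fingers":200,"dx":0,"dy":0,"dz":0,"spin":0}]' 60
python3 -m jog '[{"fingers":200,"dx":0,"dy":0,"dz":0.0006,"spin":0},{"fingers":200,"dx":0,"dy":0,"dz":0,"spin":0}]'
```

```text
t: 25.25
position: [0.5967, 0.2466, 0.1638]
ee_rot: [[-0.864, 0.504, 0.001], [0.504, 0.864, 0.0], [-0.001, 0.001, -1.0]]
force: [-1.6, -1.2, 6.0]
opening: 0.0416
t: 25.45
position: [0.5967, 0.2466, 0.1635]
ee_rot: [[-0.864, 0.504, 0.001], [0.504, 0.864, 0.0], [-0.001, 0.001, -1.0]]
force: [-2.3, 0.0, 6.6]
opening: 0.0417
```

```bash
python3 -m jog '[{"fingers":200,"dx":0,"dy":0,"dz":0.0008,"spin":0},{"fingers":200,"dx":0,"dy":0,"dz":0,"spin":0}]' 60
python3 -m jog '[{"fingers":200,"dx":0,"dy":0,"dz":0.0008,"spin":0},{"fingers":200,"dx":0,"dy":0,"dz":0,"spin":0}]'
```

```text
t: 25.65
position: [0.5967, 0.2466, 0.1635]
ee_rot: [[-0.864, 0.504, 0.002], [0.504, 0.864, 0.001], [-0.001, 0.001, -1.0]]
force: [-3.1, -1.9, 9.5]
opening: 0.0418
t: 25.85
position: [0.5967, 0.2466, 0.1635]
ee_rot: [[-0.864, 0.504, 0.002], [0.504, 0.864, 0.001], [-0.002, 0.002, -1.0]]
force: [-4.3, -2.5, 11.4]
opening: 0.042
```

```bash
python3 -m jog '[{"fingers":200,"dx":0,"dy":0,"dz":-0.02,"spin":0},{"fingers":200,"dx":0,"dy":0,"dz":-0.016,"spin":0},{"fingers":200,"dx":0,"dy":0,"dz":0,"spin":0},{"fingers":200,"dx":0,"dy":0,"dz":0,"spin":0}]' 60
python3 -m jog '[{"fingers":200,"dx":0,"dy":0,"dz":0.039,"spin":0}]'
python3 -m jog '[{"fingers":200,"dx":0,"dy":0,"dz":-0.039,"spin":0}]'
python3 -m jog '[{"fingers":200,"dx":0,"dy":0,"dz":0,"spin":0},{"fingers":200,"dx":0,"dy":0,"dz":0,"spin":0}]'
python3 snap.py scene s25; python3 ins.py s25
```

```text
t: 26.25
position: [0.5965, 0.2465, 0.1954]
ee_rot: [[-0.864, 0.504, -0.002], [0.504, 0.864, -0.001], [0.001, -0.001, -1.0]]
force: [-0.3, -0.1, -4.3]
opening: 0.0417
t: 26.35
position: [0.5985, 0.2472, 0.1632]
ee_rot: [[-0.864, 0.504, 0.009], [0.504, 0.864, 0.003], [-0.006, 0.007, -1.0]]
force: [2.5, 1.2, 11.2]
opening: 0.0416
t: 26.45
position: [0.5938, 0.2462, 0.1861]
ee_rot: [[-0.864, 0.504, -0.013], [0.504, 0.864, -0.003], [0.009, -0.009, -1.0]]
force: [2.7, 2.7, -0.3]
opening: 0.0417
t: 26.65
position: [0.5966, 0.2465, 0.1964]
ee_rot: [[-0.864, 0.504, -0.0], [0.504, 0.864, -0.0], [0.0, -0.0, -1.0]]
force: [0.2, 0.2, -4.7]
opening: 0.0419
26.7 [0.5962 0.2463 0.195 ]
```

View pics/s25_i.png

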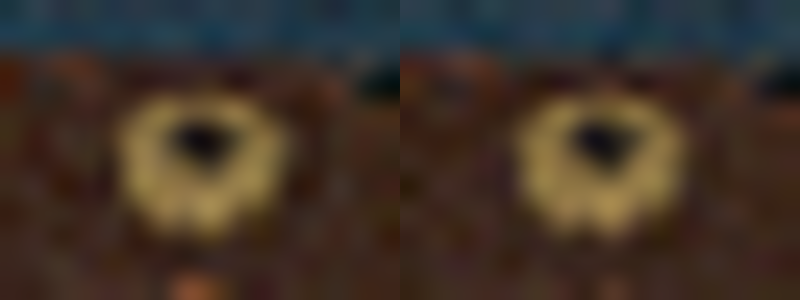

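```bash
python3 -m jog '[{"fingers":200,"dx":0,"dy":0,"dz":-0.03,"spin":0},{"fingers":200,"dx":0,"dy":0,"dz":-0.02,"spin":0},{"fingers":200,"dx":-0.0103,"dy":-0.043,"dz":0,"spin":0},{"fingers":200,"dx":-0.0103,"dy":-0.043,"dz":0,"spin":0},{"fingers":200,"dx":-0.0103,"dy":-0.043,"dz":0,"spin":0},{"fingers":200,"dx":-0.0103,"dy":-0.043,"dz":0,"spin":0},{"fingers":200,"dx":-0.0103,"dy":-0.043,"dz":0,"spin":0},{"fingers":200,"dx":-0.0103,"dy":-0.043,"dz":0,"spin":0},{"fingers":200,"dx":-0.0103,"dy":-0.043,"dz":0,"spin":0},{"fingers":200,"dx":-0.0103,"dy":-0.043,"dz":0,"spin":0}]' 60
python3 -m jog '[{"fingers":200,"dx":0,"dy":0,"dz":0.04,"spin":0},{"fingers":200,"dx":0,"dy":0,"dz":0.04,"spin":0},{"fingers":200,"dx":0,"dy":0,"dz":0.04,"spin":0},{"fingers":200,"dx":0,"dy":0,"dz":0.03,"spin":0},{"fingers":200,"dx":0,"dy":0,"dz":0.015,"spin":0},{"fingers":200,"dx":0,"dy":0,"dz":0,"spin":0},{"fingers":200,"dx":0,"dy":0,"dz":0,"spin":0}]' 60
python3 snap.py scene s26;python3 snap.py side d26;  python3 - <<'E'
import cv2,numpy as np
a=cv2.imread("pics/s26_raw.png")[225:315,270:370];b=cv2.imread("pics/d26_raw.png")[220:300,205:295]
cv2.imwrite("pics/s26c.png",np.hstack([cv2.resize(a,(400,360),interpolation=cv2.INTER_CUBIC),cv2.resize(b,(400,360),interpolation=cv2.INTER_CUBIC)]))
E
```

```text
t: 27.7
position: [0.493, -0.0936, 0.2445]
ee_rot: [[-0.864, 0.504, -0.004], [0.504, 0.864, 0.001], [0.004, -0.001, -1.0]]
force: [1.2, -0.1, -4.5]
opening: 0.042
t: 28.4
position: [0.4946, -0.0922, 0.0826]
ee_rot: [[-0.864, 0.504, 0.0], [0.504, 0.864, -0.0], [-0.0, 0.0, -1.0]]
force: [0.5, 0.3, -3.7]
opening: 0.0413
28.45 [ 0.4952 -0.0923  0.0837]
28.5 [ 0.4955 -0.0923  0.0841]
```

View pics/s26c.png

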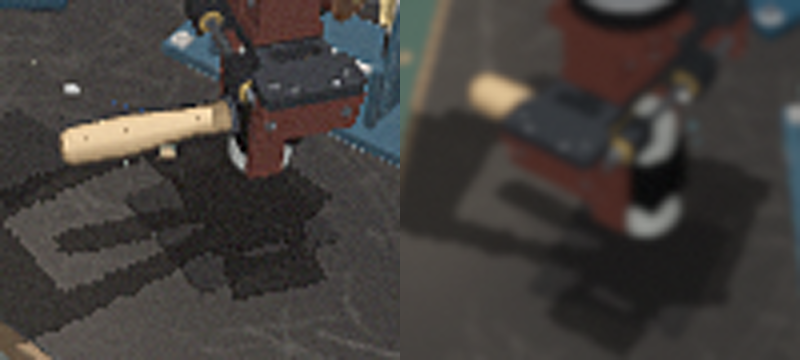

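```bash
python3 -m jog '[{"fingers":200,"dx":0,"dy":0,"dz":0.03,"spin":0},{"fingers":200,"dx":0,"dy":0,"dz":0.018,"spin":0},{"fingers":200,"dx":0,"dy":0,"dz":0,"spin":0},{"fingers":200,"dx":0,"dy":0,"dz":0,"spin":0}]' 60
python3 -m jog '[{"fingers":200,"dx":0,"dy":0,"dz":0.002,"spin":0},{"fingers":200,"dx":0,"dy":0,"dz":0,"spin":0}]'
python3 -m jog '[{"fingers":200,"dx":0,"dy":0,"dz":0.0015,"spin":0},{"fingers":200,"dx":0,"dy":0,"dz":0,"spin":0}]'
python3 -m jog '[{"fingers":200,"dx":0,"dy":0,"dz":0.0015,"spin":0},{"fingers":200,"dx":0,"dy":0,"dz":0,"spin":0}]'
```

```text
t: 28.9
position: [0.4951, -0.0923, 0.0356]
ee_rot: [[-0.864, 0.504, 0.002], [0.504, 0.864, -0.0], [-0.002, 0.001, -1.0]]
force: [0.4, 0.0, -2.9]
opening: 0.0419
t: 29.1
position: [0.4952, -0.0923, 0.0335]
ee_rot: [[-0.864, 0.504, 0.002], [0.504, 0.864, -0.001], [-0.002, 0.001, -1.0]]
force: [0.5, -0.1, -4.4]
opening: 0.0417
t: 29.3
position: [0.4944, -0.0921, 0.0307]
ee_rot: [[-0.864, 0.504, 0.0], [0.504, 0.864, -0.0], [-0.0, 0.0, -1.0]]
force: [0.1, -0.7, -3.2]
opening: 0.0421
t: 29.5
position: [0.4942, -0.0921, 0.0287]
ee_rot: [[-0.864, 0.504, -0.0], [0.504, 0.864, 0.0], [0.0, -0.0, -1.0]]
force: [0.1, 0.0, -3.3]
opening: 0.0416
```

```bash
python3 -m jog '[{"fingers":200,"dx":0,"dy":0,"dz":0.001,"spin":0},{"fingers":200,"dx":0,"dy":0,"dz":0,"spin":0}]' 60
python3 -m jog '[{"fingers":200,"dx":0,"dy":0,"dz":0.001,"spin":0},{"fingers":200,"dx":0,"dy":0,"dz":0,"spin":0}]'
python3 snap.py wrist w27;python3 snap.py side d27;  python3 - <<'E'
import cv2,numpy as np
b=cv2.imread("pics/d27_raw.png")[220:300,205:295]
cv2.imwrite("pics/s27c.png",cv2.resize(b,(630,560),interpolation=cv2.INTER_CUBIC))
E
```

```text
t: 29.7
position: [0.4943, -0.0921, 0.0279]
ee_rot: [[-0.864, 0.504, 0.0], [0.504, 0.864, -0.0], [-0.0, -0.0, -1.0]]
force: [-0.8, -0.2, -3.7]
opening: 0.0418
t: 29.9
position: [0.4944, -0.0921, 0.0278]
ee_rot: [[-0.864, 0.504, 0.0], [0.504, 0.864, -0.0], [-0.0, 0.0, -1.0]]
force: [-2.7, 1.0, 2.6]
opening: 0.0416
29.95 [ 0.4944 -0.0921  0.0277]
30.0 [ 0.4944 -0.0921  0.0277]
```

View pics/s27c.png

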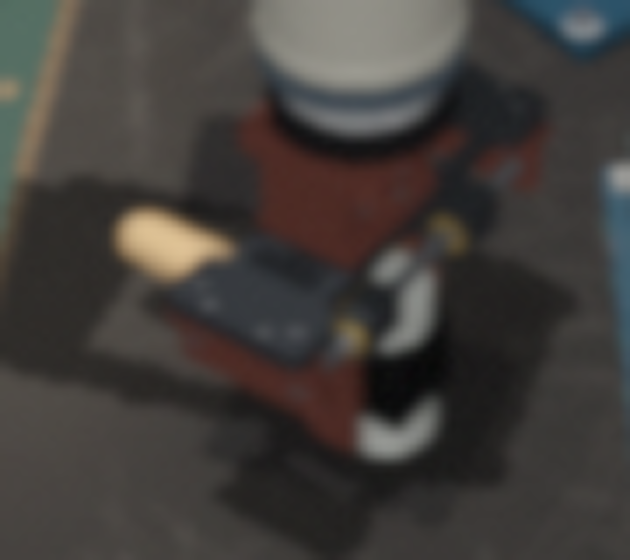

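View pics/w27.png

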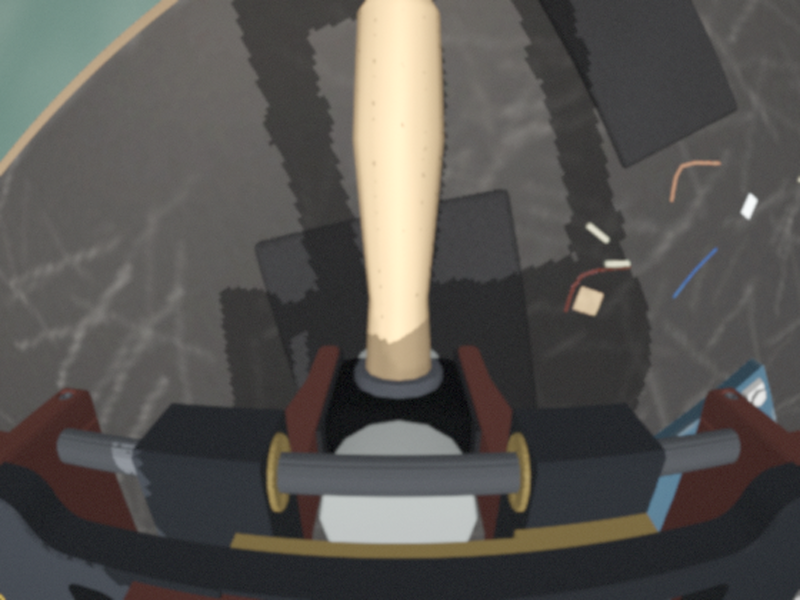

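```bash
python3 -m jog '[{"fingers":110,"dx":0,"dy":0,"dz":0,"spin":0},{"fingers":90,"dx":0,"dy":0,"dz":0,"spin":0},{"fingers":60,"dx":0,"dy":0,"dz":0,"spin":0},{"fingers":0,"dx":0,"dy":0,"dz":0,"spin":0},{"fingers":0,"dx":0,"dy":0,"dz":0,"spin":0},{"fingers":0,"dx":0,"dy":0,"dz":0,"spin":0}]' 20
python3 -m jog '[{"fingers":0,"dx":0,"dy":0,"dz":-0.02,"spin":0},{"fingers":0,"dx":0,"dy":0,"dz":-0.04,"spin":0},{"fingers":0,"dx":0,"dy":0,"dz":-0.045,"spin":0},{"fingers":0,"dx":0,"dy":0,"dz":-0.045,"spin":0},{"fingers":0,"dx":0,"dy":0,"dz":-0.03,"spin":0},{"fingers":0,"dx":0,"dy":0,"dz":0,"spin":0},{"fingers":0,"dx":0,"dy":0,"dz":0,"spin":0}]'
python3 snap.py wrist w28;python3 snap.py side d28; python3 snap.py scene s28
python3 - <<'E'
import cv2,numpy as np
a=cv2.imread("pics/s28_raw.png")[225:315,270:370];b=cv2.imread("pics/d28_raw.png")[220:300,205:295]
cv2.imwrite("pics/s28c.png",np.hstack([cv2.resize(a,(400,360),interpolation=cv2.INTER_CUBIC),cv2.resize(b,(400,360),interpolation=cv2.INTER_CUBIC)]))
E
```

```text
t: 30.6
position: [0.4943, -0.0921, 0.0268]
ee_rot: [[-0.864, 0.504, -0.0], [0.504, 0.864, 0.0], [0.0, 0.0, -1.0]]
force: [0.9, -0.2, -0.3]
opening: 0.0852
t: 31.3
position: [0.4946, -0.0922, 0.2072]
ee_rot: [[-0.864, 0.504, 0.001], [0.504, 0.864, -0.0], [-0.001, 0.0, -1.0]]
force: [0.5, 0.1, 0.4]
opening: 0.0879
31.35 [ 0.494  -0.092   0.2057]
31.4 [ 0.4937 -0.092   0.2049]
31.45 [ 0.4936 -0.0919  0.2047]
```

View pics/s28c.png

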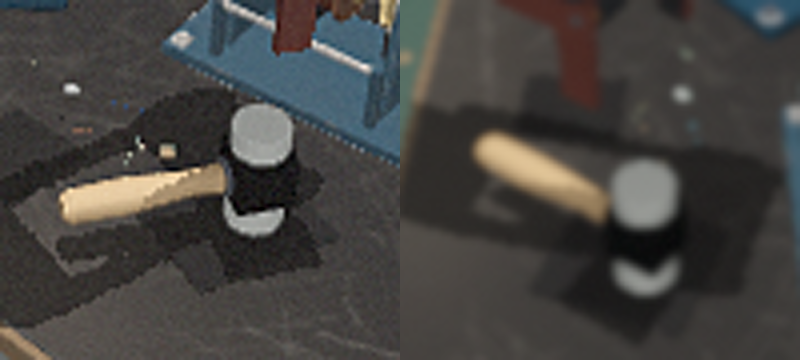

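View pics/w28.png

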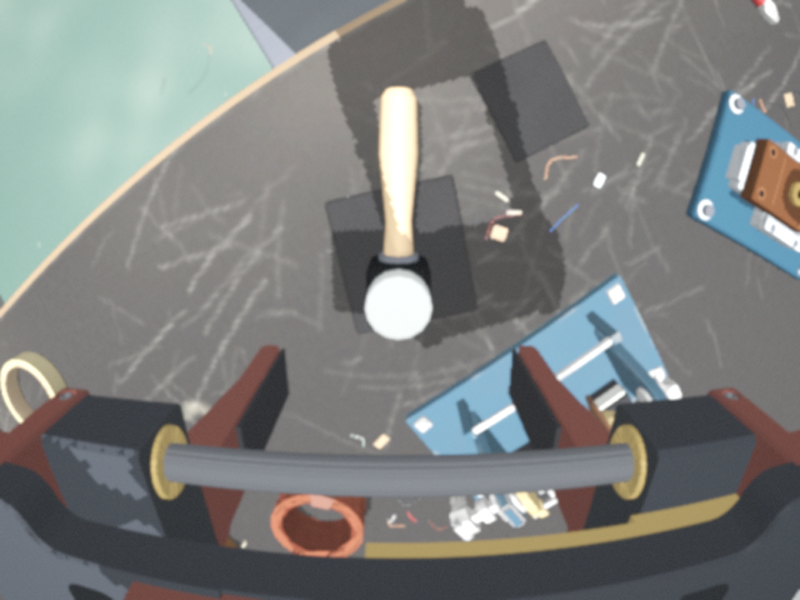

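Run:
```python
from proj import *
W=json.load(open("pics/w28.json"));S=cam("scene");D=cam("side")
w=lambda q:((q[0]+.5)*.7-.5,(q[1]+.5)*.7-.5)
t=onz(W,*w((398,305)),.088,True);print("top",t)
x,e=tri([ray(S,270+263/4,225+125/4-2.0),ray(D,205+645/4.444-90,220+185/4.5)]);print("tri",x,e)
C=np.array([onz(W,*w(q),.006,True)[:2] for q in [(327,203),(453,178),(477,308),(357,333)]]);print(np.round(C,4))
P=C.mean(0);a=(C[2]-C[1]+C[3]-C[0]);a/=np.linalg.norm(a);b=np.array([-a[1],a[0]]);print(P,"in pad:",(t[:2]-P)@a,(t[:2]-P)@b, "half",np.linalg.norm(C[2]-C[1])/2,np.linalg.norm(C[1]-C[0])/2)
```

```text
top [ 0.50023327 -0.09459652  0.088     ]
tri [ 0.50345387 -0.09652201  0.08695095] [np.float64(1.0905532168401209), np.float64(1.0905532168400254)]
[[ 0.4259 -0.1132]
 [ 0.4577 -0.022 ]
 [ 0.5569 -0.0546]
 [ 0.5265 -0.1483]]
[ 0.49173907 -0.08455042] in pad: 0.011270606316948959 -0.006785934291277368 half 0.052205673998838735 0.04831100644113425
```

```bash
python3 -m jog '[{"fingers":0,"dx":0,"dy":0.03,"dz":0,"spin":0},{"fingers":0,"dx":0,"dy":0.03,"dz":0,"spin":0},{"fingers":0,"dx":0,"dy":0,"dz":0,"spin":0},{"fingers":0,"dx":0,"dy":0,"dz":0,"spin":0}]'
python3 snap.py wrist w29
python3 -m jog '[{"fingers":0,"dx":0.04,"dy":0.03,"dz":0,"spin":0},{"fingers":0,"dx":0.04,"dy":0.03,"dz":0,"spin":0},{"fingers":0,"dx":0,"dy":0,"dz":0,"spin":0},{"fingers":0,"dx":0,"dy":0,"dz":0,"spin":0}]'
python3 snap.py wrist w30
python3 - <<'E'
import cv2
for n,x in(("w29",430),("w30",400)):
    a=cv2.imread(f"pics/{n}_raw.png")[60:210,x:x+130];cv2.imwrite(f"pics/{n}c.png",cv2.resize(a,None,fx=4,fy=4,interpolation=cv2.INTER_CUBIC))
E
```

```text
t: 31.85
position: [0.524, -0.0401, 0.2053]
ee_rot: [[-0.864, 0.503, -0.003], [0.503, 0.864, -0.0], [0.003, -0.002, -1.0]]
force: [-0.6, -0.3, -0.4]
opening: 0.0879
31.9 [ 0.524  -0.0406  0.2056]
t: 32.3
position: [0.4853, 0.0517, 0.207]
ee_rot: [[-0.864, 0.503, 0.0], [0.503, 0.864, -0.001], [-0.001, -0.0, -1.0]]
force: [0.1, -0.5, 0.7]
opening: 0.0879
32.35 [0.4857 0.0509 0.2069]
```

View pics/w29c.png

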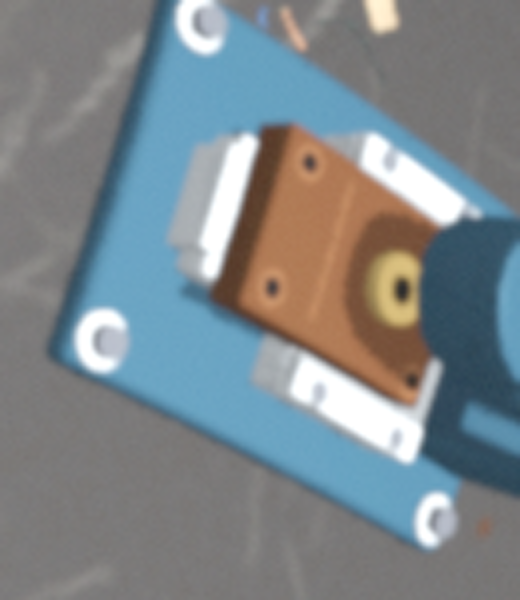

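View pics/w30.png

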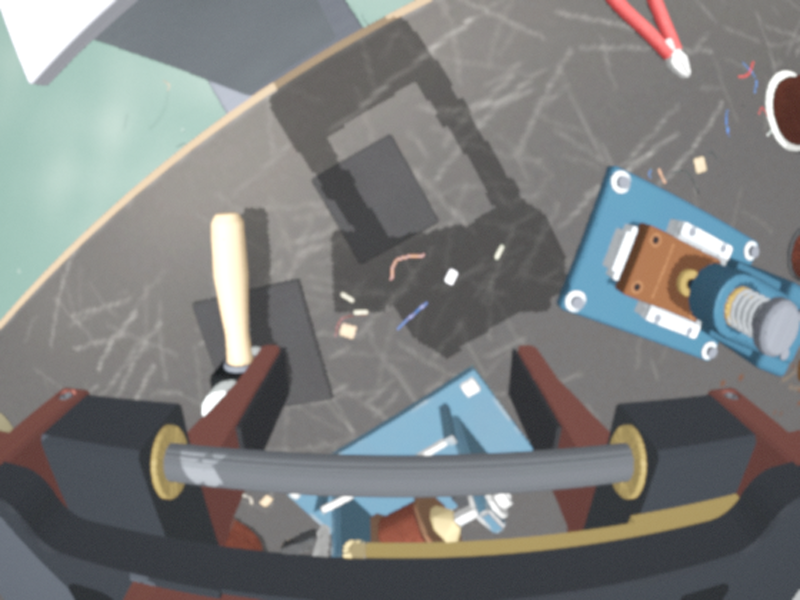

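Run:
```python
from proj import *
W=json.load(open("pics/w29.json"))
z=lambda p:np.round((p-[430,60]+.5)*4-.5,1)
for n,X in [("h1",jig(-.043,.0195,.05)),("h2",jig(-.043,-.0195,.05)),("FL",jig(-.052,.028,.05)),("scrFR",jig(-.0693,-.0515,.018))]+[("ins %d"%k,jig(0,0,k/1000)) for k in(56,58,60,66)]:print(n,z(pr(W,X,True)))
```

```text
h1 [304.6 155.1]
h2 [266.2 283.3]
FL [289.8 113.2]
scrFR [102.6 341.4]
ins 56 [397.8 283.7]
ins 58 [402.2 284.3]
ins 60 [406.6 285. ]
ins 66 [420.2 287. ]
```

```bash
python3 snap.py scene s31
python3 - <<'E'
from proj import *
import cv2
W=json.load(open("pics/w30.json"))
for z in(.138,.164):print(z,(pr(W,jig(0,0,z),True)+.5)/.7-.5)
cv2.imwrite("pics/s31c.png",cv2.resize(cv2.imread("pics/s31_raw.png")[150:310,130:390],(780,480),interpolation=cv2.INTER_CUBIC))
E
```

```text
32.4 [0.4858 0.0506 0.2068]
0.138 [755.81245403 315.38642436]
0.164 [782.0092407  329.53744967]
```

View pics/s31c.png

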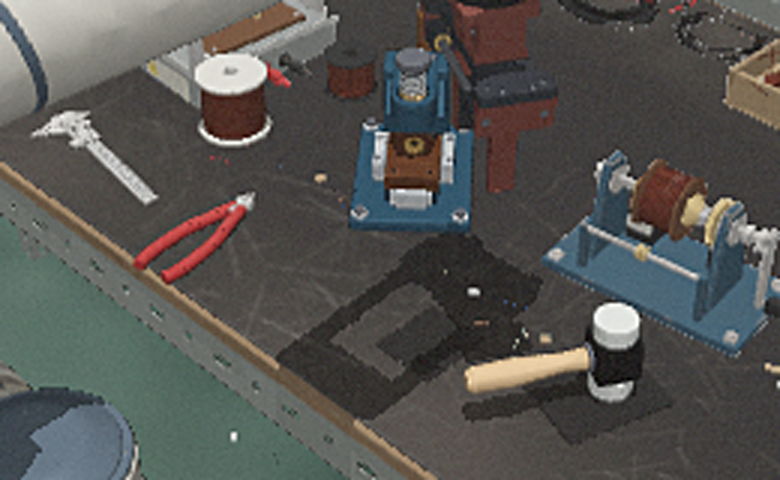

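The punch is up: the cap reads (778,330) against (782,330) predicted. The plate is seated, the mallet is upright on the larger pad and the bystanders have not moved, so I'm handing in.

Run:
```python
from station import order
print(order.hand_in())
```

```text
the job is handed in; nothing more can be done
None
```

The job is done and was handed in at about 32 s of the 72 s allowed. The plate is seated in the nest, the insert is home, and the mallet is back on its pad.

**How it went**
- I laid the plate in the nest about 5 mm short and let go. I then pushed it home past the front lip with the fingertips.
- I took the mallet by its head and gave the cap six blows. The first was short of the insert and the second did the visible driving.

**Last checks**
- **Plate:** its edges and holes project at the seated position in the scene and wrist views.
- **Insert:** the flange hole reads at the home height (56 mm above the bench) to within about 1 mm in the wrist view.
- **Punch:** it is back up at 164 mm.
- **Mallet:** it stands upright, wholly on the larger pad, about 6 mm from where it stood before.
- **Other things:** the spool, cutters and other neighbours look unmoved in the scene view.
- **Forces:** no wrist force I read went above about 20 N, but I only had readings between moves, so the peaks during the blows were not seen.

**What disagreed or was not as planned**
- The mallet slipped up in the grip, about 17 mm in all, during the harder blows. I set it down by feeling for contact with the pad.
- A rough reading of the scene picture put the insert at only about 8 mm driven. The wrist view disagreed, and so did the punch, which stopped at about 26.2 mm of travel. That travel came from pressing the mallet down slowly between blows (about 15 N), and a final blow followed it.

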